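# Make the sample dryer ready and load its trays

## Robot

A 6-joint arm with a two-finger parallel gripper is mounted at the origin on the work surface. World frame = base frame: x ahead of the robot, y to its left, z up, the work surface at z = 0. Lengths are in m, angles in rad, forces in N, time in s.
With the tool pointing down it reaches from about 0.35 to 0.975 m from the base axis. Payload 4.9 kg.
Tool frame: the origin (TCP) lies midway between the tips of the shut fingers; the grasp point (between the pads) lies manip.tcp_to_grasp behind it (manip.tcp_to_grasp is the distance from the TCP to the grasp point, in m); z points along the fingers, y is the line along which they close (so a half turn about z gives the same grasp; the last joint's range is limited). The gripper opens to 85 mm and grips with 20 to 120 N. Pads are 22 mm wide; open, the fingers measure 114 mm over their backs; the gripper's body (76 mm by 85 mm) begins 54 mm behind the grasp point. The pads swing forward as they close: fully open they stand 13 mm farther back than shut.
Start: joints at [-1.346, 0.053, 1.613, -0, 1.476, -0.119], TCP at [0.211, -0.588, 0.231] pointing down, gripper open.
Joint ranges: [-3.01, 3.01], [-1.01, 2.22], [0.06, 2.58], [-1.02, 4.17], [0.09, 2.62], [-3.14, 3.14]. Speed limits (rad/s): [2.57, 2.57, 3.14, 3.14, 3.14, 3.14].

## Interface

Orientations are given as a unit quaternion [w, x, y, z].
In Python, from plant import manip, grab_frame, calibration, job_done gives the robot as it stands.
- The arm moves only by the tool send_rows, never from a script. Its argument "rows" is a list of rows, each an object of numbers: "x", "y", "z": the shift along the tool's x, y, z normalised to -1 to 1, where 1 is 15 cm; "wx", "wy", "wz": the turn, a rotation vector about the tool's x, y, z normalised to -1 to 1, where 1 is pi/4 rad; "hand": the opening, from -1 (shut) to 1 (fully open). In form: [{"x": .., "y": .., "z": .., "wx": .., "wy": .., "wz": .., "hand": ..}, ...]. A call has exactly 10 rows; each row shifts and turns the commanded pose from where the row before left it, along the tool's axes as they then stand; what a row does not reach is not made up. A row lasts 1/12 s, in which the tool goes at most 41.7 mm and 7.16 degrees, less where a joint would pass 70% of its speed; a pose out of reach is approached as far as the arm can. A call with a number of a shift or a turn outside -1 to 1 is refused whole. A call with a gripper value outside its range is refused whole. The fingers move at their own pace and stop on an object; the grip force is fixed at half the most. Time passes only in rows, so rows that do not move let the fingers close, or fill a call up. It gives the time, the measured TCP pose, the force, the opening and the grip force at its end, in the units of the state.
- manip.state(): the state, without advancing time (a new reading comes with each control period).
- grab_frame(name): name is "scene" or "top" or "wrist"; returns the picture (420x560x3 uint8, blue, green, red); there is no depth.
- calibration(name): a dict with "camera_matrix" (3x3 intrinsics, pixels), "R" (3x3) and "t" (3): a world point X has camera coordinates R X + t. Camera axes: x right, y down, z forward; pixel columns grow to the right and rows downward; lengths in m; the calibration is good to about 2 mm. A picture is of the moment at which its call begins: read the wrist's pose just before it. calibration takes no time and is no camera call; for the wrist camera it gives the pose at the moment of the call.
- job_done(): hands the job in; it is judged then, once.
The state is a dict: "time": time; "joint_pos": joint angles; "joint_vel": joint speeds; "joint_efforts": joint torques, N m; "tool_pos": TCP position; "tool_rot": TCP orientation; "contact_force": force on the tool from outside, world axes, zero at the start; "ft_torque": the same for the moment, N m; "gripper_width": opening from 0.0 (shut) to 1.0 (fully open); "grasp_force": force on a finger pad.
Only numpy, scipy, OpenCV 4.12 (cv2) and the standard library are available. Lean on these libraries where they do the work, as an engineer would, in place of code of your own. Each camera call takes 0.05 s, during which the arm holds its last target. There are 200 camera calls.

## Task

Get the sample dryer ready and load it, in this order: first swivel the flat cover about its one screw a good quarter turn, well clear of the air port; then slide the filter slide edgewise, grip end outwards, into the slot under the port until it is fully home; only then stack all the sample trays on the dryer's seat, in any order, each with its corner pins dropped right into the sockets below. Leave the other things on the bench where they are and upright.

Things in the scene. Friction and masses are not known exactly. Their poses are not given: they have to be found in the camera images.
- dryer: the sample dryer, a fixed grey box 150 (its x) x 300 (its y) mm, top deck 60 mm above the bench; origin at the centre of its underside; its -x face is the front, towards the robot. Right half (-y): air port on the deck with the swivel cover, filter slot in the front. Left half (+y): tray seat
- seat (a point): centre of the tray seat; a tray fully seated on the dryer has its origin here (64 mm above the bench) and its x axis along this frame's x (the dryer's), either way round. Four collars, 20 mm square with 11 mm square sockets, stand 14 mm above the deck at x = +-45, y = +-39 mm from here. Trays above it sit 42 and 84 mm higher
- port (a point): centre of the air port, a round hole of 40 mm in the deck, at deck height
- cover (a joint): angle of the swivel cover (rad): 0 over the port; it grows, counter-clockwise from above, to its stop at 1.75, where it lies out to the dryer's right (-y). Stiff: stays where left, takes about 1 to 2 N at the knob. The cover is a flat steel tongue, 4 mm thick, on the deck, with a round end of 52 mm
- cover_pivot (a point): the cover's one pivot screw, vertical axis, 64 mm above the bench
- cover_knob (a point): centre of the upright knob on the cover, 57 mm from the pivot: a black cylinder 16 mm thick, 30 mm high, from 64 to 94 mm above the bench; this point is at 79 mm
- slot_mouth (a point): middle of the lower edge of the filter slot's mouth in the dryer's front face, 20 mm above the bench; x axis points into the slot. The slot is 68 mm wide, 12 mm high, 65 mm deep. A sill 68 mm wide, flush with the slot floor, runs 50 mm out in front of the mouth
- slot_end (a point): middle of the lower edge of the slot's end stop, 65 mm behind the mouth; x axis as the mouth's; the filter slide is home when its leading edge is here
- filter: filter slide: flat steel plate 60 mm wide (y), 6 thick, from x = -24 to +90, the foremost 10 mm narrowed to 48. Black upright grip wall on it, 40 mm long (along x, centred on x = 0), 10 thick (y), z 6 to 42; pinch across y. Origin under the grip, on the underside. 0.12 kg. The +x end goes into the slot; when home the grip ends 5 mm before the dryer
- filter_lead (a point): middle of the filter slide's leading edge, on the underside
- beaker: bystander, not to be disturbed: a glass beaker, 60 mm wide, 75 mm high; origin under its middle
- flask: bystander, not to be disturbed: a conical glass flask, 80 mm wide, 110 mm high; origin under its middle
- stopper: bystander, not to be disturbed: a rubber stopper, 34 mm wide, 30 mm high; origin under its middle
- reagent: bystander, not to be disturbed: an amber jar, 72 mm wide, 85 mm high; origin under its middle
- clamp: bystander, not to be disturbed: a steel clamp with a 100 mm rod, lying; origin under its middle
- driver: bystander, not to be disturbed: a screwdriver, lying; origin under its middle
- tray1: aluminium sample tray, 112 (x) x 100 (y) mm, 0.25 kg; all trays alike; half a turn makes no difference. Origin: centre, at the tips of its four pins (z = 0 on the bench). Pins under the corners at x = +-45, y = +-39: 10 mm long, 8 mm thick, tapering to 5. Floor z 10 to 14, side lips to z 20. White grip wall along x, through the middle: 10 mm thick, 70 long, z 14 to 50; pinch across y
- tray2: another tray, same as tray1. Trays have hollow corner posts, 20 mm square, up to z 52; their open tops are 11 mm square sockets for the pins of the tray above, which then stands 42 mm higher. Small fixed crucibles at x = +-22, y = +-27, up to z 36, 10 mm radius
- tray3: another tray, same as tray1. In some starts one of the three trays is absent (reads None from the beginning)
Not all that is in view belongs to the job. What is shaped like the tray2 but purple is not meant.

How it is judged:
On the way, in this order (a step that is already met when the one before it is completed fails the run):
1. the cover is swivelled well clear of the air port (value of joint cover above 1.2 rad), for 0.2 s.
2. the filter slide is fully home in the slot (x of filter_lead in the frame of slot_end above -0.007 m and y of filter_lead in the frame of slot_end between -0.007 and 0.007 m and z of filter_lead in the frame of slot_end between -0.004 and 0.008 m and angle between the x axis of filter and the x axis of slot_end, either way round below 0.1 rad and angle between filter's own z axis and vertical below 0.08 rad), for 0.2 s.
3. a first tray is seated on the dryer, pins in the sockets (((horizontal distance between tray1 and seat below 0.01 m and angle between the x axis of tray1 and the x axis of seat, either way round below 0.08 rad and angle between tray1's own z axis and vertical below 0.05 rad and z of tray1 in the frame of seat between -0.004 and 0.004 m) or (horizontal distance between tray2 and seat below 0.01 m and angle between the x axis of tray2 and the x axis of seat, either way round below 0.08 rad and angle between tray2's own z axis and vertical below 0.05 rad and z of tray2 in the frame of seat between -0.004 and 0.004 m) or (horizontal distance between tray3 and seat below 0.01 m and angle between the x axis of tray3 and the x axis of seat, either way round below 0.08 rad and angle between tray3's own z axis and vertical below 0.05 rad and z of tray3 in the frame of seat between -0.004 and 0.004 m))), for 0.2 s.
At the end, for the whole second after the job is handed in: Cover beyond 1.2 rad; filter slide flat in the slot, its leading edge within 7 mm of the end stop; every tray present stacked over the seat, within 10 mm sideways, 0.08 rad of yaw, level, within 4 mm of its seated height (0, 42 or 84 mm above the seat); all at rest (all of step 2 and value of joint cover above 1.2 rad and horizontal distance between each of tray1, tray2, tray3 and seat below 0.01 m and angle between the x axis of each of tray1, tray2, tray3 and the x axis of seat, either way round below 0.08 rad and angle between each of tray1, tray2, tray3's own z axis and vertical below 0.05 rad and (z of tray1 in the frame of seat between -0.004 and 0.004 m or z of tray1 in the frame of seat between 0.038 and 0.046 m or z of tray1 in the frame of seat between 0.08 and 0.088 m) and linear speed of each of tray1, tray2, tray3 below 0.02 m/s and (z of tray2 in the frame of seat between -0.004 and 0.004 m or z of tray2 in the frame of seat between 0.038 and 0.046 m or z of tray2 in the frame of seat between 0.08 and 0.088 m) and (z of tray3 in the frame of seat between -0.004 and 0.004 m or z of tray3 in the frame of seat between 0.038 and 0.046 m or z of tray3 in the frame of seat between 0.08 and 0.088 m)); the robot touches nothing.
It fails at once if a bystander is shifted by more than 5 cm (distance of any of beaker, flask, stopper, reagent, clamp, driver from where it was at the start of the episode above 0.05 m).
It fails at once if a standing glass is tipped over (angle between any of beaker, flask, reagent's own z axis and vertical above 0.6 rad).
Of tray1, tray2, tray3 only 2 to 3 are there at a start; the rules pass over those that are not, and their reading is None.
At some moment in a run one of tray1, tray2, tray3, filter may be knocked a few centimetres aside while the robot is not near it.
Once in a run the grip may slacken for a moment while it holds something.
It also fails if it takes over 210 s, if anything falls off the work surface, if the arm or the gripper's body presses on something with over 40 N, if the wrist force passes 120 N, or if a joint passes its speed limit or range.

## Working session

There is one attempt and no reset: what is moved stays moved. The work goes in short steps, Python scripts to look and compute and a tool call to move; the robot and the scene stay as the last step left them, time stands still between calls to the robot, and variables do not carry over. Pictures are saved under pics/ and viewed, at most 14 in all, crops included, and the job is handed in when it is done.

Besides the shell and the picture viewer there is one more tool, called after "Request:" by a JSON object that holds its "op" and its "data", one argument or row to a line. send_rows: Moves the arm, as the interface text tells. Scaled input: -1 to 1 covers 15 cm each way for a shift and pi/4 rad each way for a turn. Its arguments: {"type":"object","properties":{"rows":{"type":"array","items":{"type":"object","properties":{"x":{"type":"number","minimum":-1,"maximum":1},"y":{"type":"number","minimum":-1,"maximum":1},"z":{"type":"number","minimum":-1,"maximum":1},"wx":{"type":"number","minimum":-1,"maximum":1},"wy":{"type":"number","minimum":-1,"maximum":1},"wz":{"type":"number","minimum":-1,"maximum":1},"hand":{"type":"number"}}}}},"required":["rows"]}

```bash
ls; mkdir -p pics; python3 - <<'E'
from plant import *
import cv2,numpy as np
print(manip.state(), manip.tcp_to_grasp)
for n in("scene","top"):
    cv2.imwrite(f"pics/{n}0.png",grab_frame(n)); print(n,calibration(n))
E
```

```text
pics
{'time': 0.0, 'joint_pos': array([-1.34602876e+00,  5.33651202e-02,  1.61429724e+00, -8.86330525e-07,
        1.47603061e+00, -1.18991297e-01]), 'joint_vel': array([-0.00124076, -0.00083271, -0.00130348, -0.00098568,  0.00162982,
       -0.00105092]), 'joint_efforts': array([-1.13428880e-03, -3.93684483e+01, -3.70177174e+01, -2.29999287e-04,
        7.09614629e-03,  7.34543903e-06]), 'tool_pos': array([ 0.21050594, -0.58781065,  0.23005598]), 'tool_rot': array([-1.04866707e-03,  9.85264509e-01,  1.71034337e-01, -5.59555667e-05]), 'contact_force': array([-0.44117168,  0.64183309, -0.47090665]), 'ft_torque': array([0.0208355 , 0.02367579, 0.02275736]), 'grasp_force': 0.0, 'gripper_width': 1.0042216449813393} 0.0187
scene {'camera_matrix': array([[479.92366706,   0.        , 281.11597362],
       [  0.        , 479.92366706, 211.12421173],
       [  0.        ,   0.        ,   1.        ]]), 'R': array([[-0.8283086 ,  0.56003936,  0.01614847],
       [ 0.28809575,  0.45046509, -0.84503375],
       [-0.48052648, -0.69529642, -0.53446907]]), 't': array([ 0.3975661 , -0.10809302,  1.65139865])}
top {'camera_matrix': array([[514.24831509,   0.        , 278.64957768],
       [  0.        , 514.24831509, 217.54551969],
       [  0.        ,   0.        ,   1.        ]]), 'R': array([[ 0.0146557 , -0.99987234,  0.00636572],
       [-0.98991971, -0.01540615, -0.14078926],
       [ 0.14086936, -0.00423818, -0.99001912]]), 't': array([0.02282832, 0.52050295, 1.3710567 ])}
```

```bash
python3 - <<'E'
import cv2
for n in("scene","top"):
    cv2.imwrite(f"pics/{n}0b.png",cv2.resize(cv2.imread(f"pics/{n}0.png"),(800,600),interpolation=cv2.INTER_CUBIC))
E
```

```text
(no output)
```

View pics/top0b.png

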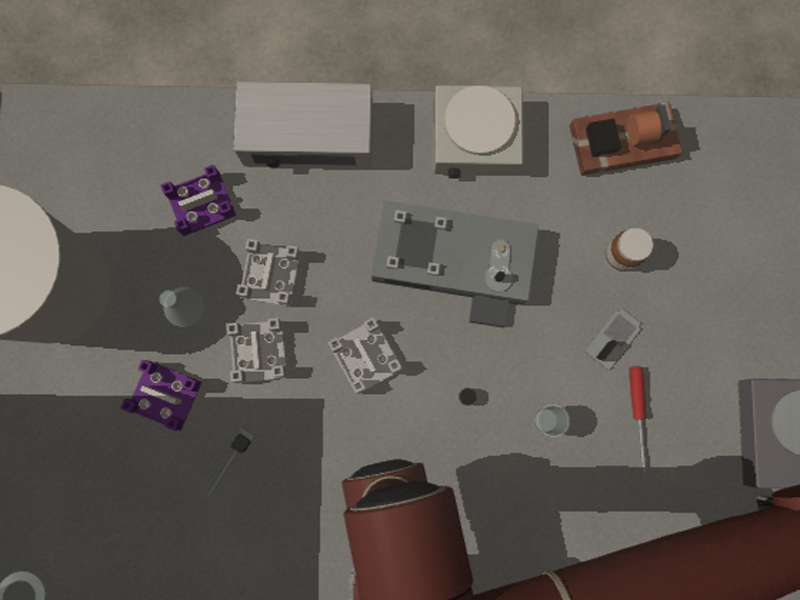

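View pics/scene0b.png

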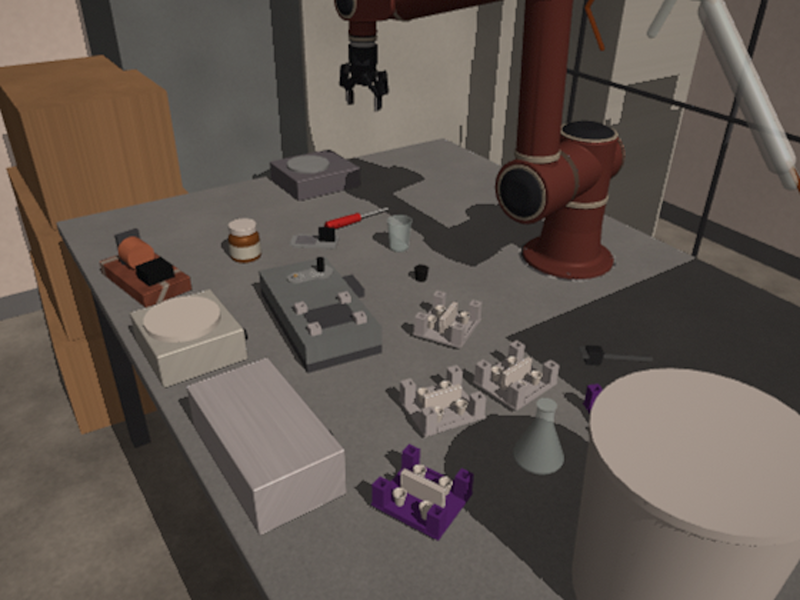

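Top view (800x600 px): the white trays are at (270,272), (256,350) and (366,356). The two purple ones at (198,200) and (162,395) aren't meant. The filter is at (614,340) and is a grey plate with a black grip. The clamp is at (240,440), the dryer at (455,250), and the cover knob at (500,275). I'll enlarge both regions to confirm and measure.

```bash
python3 - <<'E'
import cv2
im=cv2.imread("pics/top0.png")
cv2.imwrite("pics/c1.png",cv2.resize(im[135:285,255:455],(800,600),interpolation=cv2.INTER_CUBIC))
cv2.imwrite("pics/c2.png",cv2.resize(im[160:280,150:310],(800,600),interpolation=cv2.INTER_CUBIC))
E
```

```text
(no output)
```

View pics/c1.png

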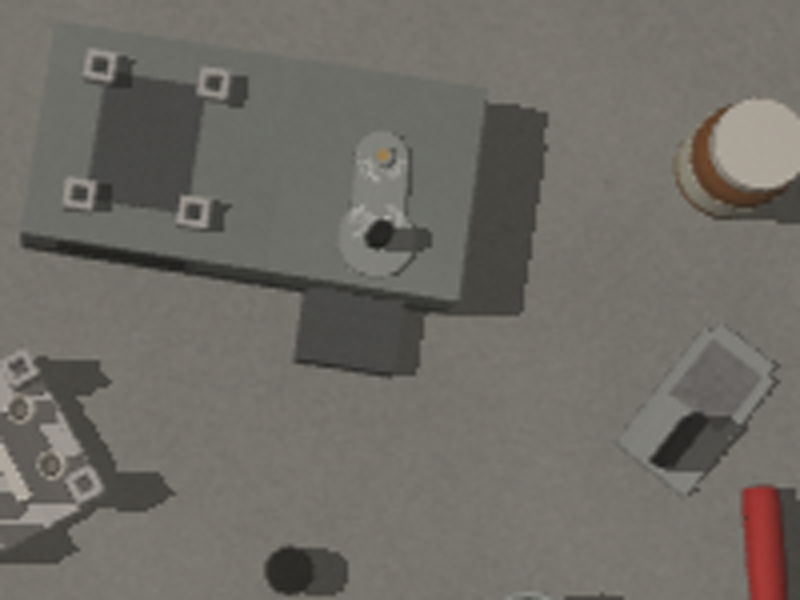

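View pics/c2.png

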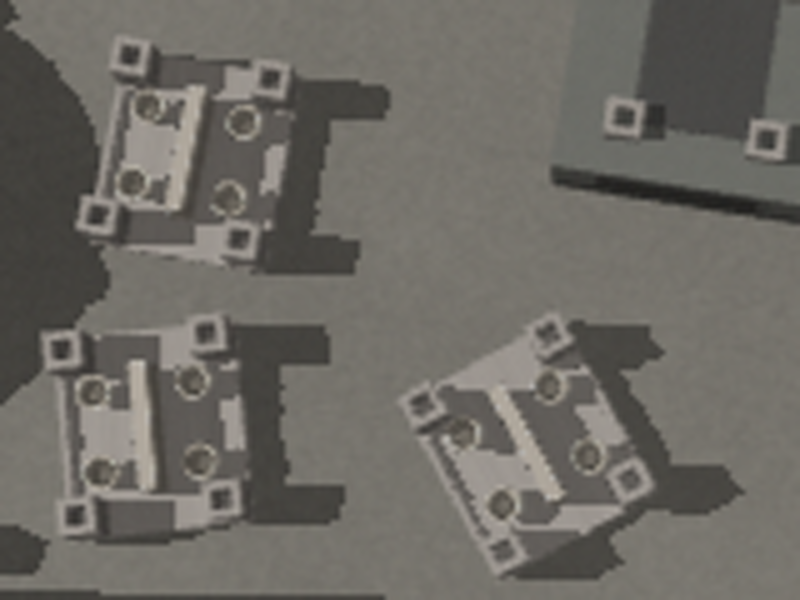

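```bash
cat > h.py <<'E'
import numpy as np,cv2
from plant import *
def plane(n,uv,z,c=None):
    c=c or calibration(n); uv=np.atleast_2d(uv).astype(float)
    d=np.c_[uv,np.ones(len(uv))]@np.linalg.inv(c["camera_matrix"]).T@c["R"]
    o=-c["R"].T@c["t"]; return o+d*((z-o[2])/d[:,2])[:,None]
def proj(n,X,c=None):
    c=c or calibration(n); p=(np.atleast_2d(X)@c["R"].T+c["t"])@c["camera_matrix"].T; return p[:,:2]/p[:,2:]
def tri(obs):  # list of (calib,uv)
    A=[];b=[]
    for c,uv in obs:
        o=-c["R"].T@c["t"]; d=c["R"].T@np.linalg.inv(c["camera_matrix"])@[*uv,1]; d/=np.linalg.norm(d)
        M=np.eye(3)-np.outer(d,d); A.append(M); b.append(M@o)
    return np.linalg.lstsq(np.vstack(A),np.hstack(b),rcond=None)[0]
def c2o(uv,o,s): return (np.array(uv,float)+.5)/s-.5+np.array(o)
def fit(loc,w):  # 2D rigid: yaw, origin
    loc=np.array(loc,float);w=np.array(w)[:,:2]; lc=loc.mean(0);wc=w.mean(0);l=loc-lc;v=w-wc
    a=np.arctan2((l[:,0]*v[:,1]-l[:,1]*v[:,0]).sum(),(l*v).sum()); R=np.array([[np.cos(a),-np.sin(a)],[np.sin(a),np.cos(a)]])
    t=wc-R@lc; return a,t,np.linalg.norm((R@loc.T).T+t-w,axis=1)
C4=[(.045,.039),(.045,-.039),(-.045,.039),(-.045,-.039)]
E
cat > m1.py <<'E'
from h import *
np.set_printoptions(precision=4,suppress=True)
a,s,r=fit(C4,plane("top",c2o([(100,66),(214,83),(80,193),(194,212)],(255,135),4),.074)); print("seat",a,s,r)
for n,p in dict(A=[(131,56),(270,78),(98,215),(239,240)],B=[(63,350),(208,334),(76,516),(222,498)],C=[(424,404),(551,334),(504,552),(632,480)]).items():
    print(n,*fit(C4,plane("top",c2o(p,(150,160),5),.052)))
print("pivot",plane("top",c2o((384,155),(255,135),4),.066)); print("knob",plane("top",c2o((381,234),(255,135),4),.094))
print("filter",fit([(.09,.024),(.09,-.024),(-.024,.03),(-.024,-.03)],plane("top",c2o([(716,325),(778,378),(620,442),(688,494)],(255,135),4),.006)))
print("dryer front edge",plane("top",c2o([(22,236),(460,301)],(255,135),4),.06))
# two-view heights: scene px from 800x600 view
cs,ct=calibration("scene"),calibration("top")
S=lambda u:c2o(u,(0,0),1/.7)
for n,ss,tt,o,sc in [("knobtop",(320,260),(381,234),(255,135),4),("collar",(344,297),(194,212),(255,135),4),("A grip mid",(440,399),(188,148),(150,160),5)]:
    print(n,tri([(cs,S(ss)),(ct,c2o(tt,o,sc))]))
E
python3 m1.py
```

```text
seat -0.14188995484161723 [ 0.6473 -0.0016] [0.0005 0.     0.0007 0.0002]
A -0.1535471657016104 [0.5927 0.2831] [0.0004 0.0007 0.0001 0.0005]
B 0.12716393605685036 [0.4409 0.2997] [0.0003 0.0005 0.0003 0.0008]
C 0.5223149602776365 [0.4343 0.0926] [0.0002 0.0002 0.0004 0.0001]
pivot [[ 0.6401 -0.1629  0.066 ]]
knob [[ 0.5801 -0.1565  0.094 ]]
filter (np.float64(-0.6816584990434111), array([ 0.4506, -0.3708]), array([0.0049, 0.0062, 0.003 , 0.0047]))
dryer front edge [[ 0.5815  0.0819  0.06  ]
 [ 0.5415 -0.2146  0.06  ]]
knobtop [ 0.5813 -0.1574  0.0897]
collar [ 0.5972 -0.0335  0.0693]
A grip mid [0.5956 0.2844 0.034 ]
```

The height check agrees with the text to within a few mm. Next: cage the knob with the fingers slightly open and swing it about the pivot. I need a small planner that gives the numbers for each move.

```bash
cat >> h.py <<'E'
from scipy.spatial.transform import Rotation as Ro
def pose():
    s=manip.state(); q=s["tool_rot"]; return s["tool_pos"],Ro.from_quat([*q[1:],q[0]]),s
def yaw(R): x=R.as_matrix()[:,0]; return np.arctan2(x[1],x[0])
def down(phi): return Ro.from_matrix(np.c_[[np.cos(phi),np.sin(phi),0],[np.sin(phi),-np.cos(phi),0],[0,0,-1]])
def go(*targets,p=None,R=None):
    """targets (x,y,z,phi): prints turn (units total) first, then shift units total in the turned tool frame"""
    p0,R0,_=pose(); p=p0 if p is None else p; R=R0 if R is None else R
    for x,y,z,phi in targets:
        Rt=down(phi); w=(R.inv()*Rt).as_rotvec()/(np.pi/4); d=Rt.inv().apply(np.array([x,y,z])-p)/.15
        print("turn",np.round(w,3),"shift",np.round(d,3),"rows>=",int(np.ceil(abs(w).max()/.15)),int(np.ceil(np.linalg.norm(d)/.25))); p,R=np.array([x,y,z]),Rt
E
python3 - <<'E'
from h import *
go((.52,-.2,.26,-.142))
E
```

```text
turn [-0.002  0.     0.619] shift [ 1.676 -2.852 -0.199] rows>= 5 14
```

Request:
{"op": "send_rows", "data": {
  "rows": [
    {"wz": 0.124,"hand": -0.2},
    {"wz": 0.124,"hand": -0.2},
    {"wz": 0.124,"hand": -0.2},
    {"wz": 0.124,"hand": -0.2},
    {"wz": 0.124,"hand": -0.2},
    {"x": 0.112,"y": -0.19,"z": -0.013,"hand": -0.2},
    {"x": 0.112,"y": -0.19,"z": -0.013,"hand": -0.2},
    {"x": 0.112,"y": -0.19,"z": -0.013,"hand": -0.2},
    {"x": 0.112,"y": -0.19,"z": -0.013,"hand": -0.2},
    {"x": 0.112,"y": -0.19,"z": -0.013,"hand": -0.2}
  ]
}}

```text
invalid input at $.rows[0]: expected keys x, y, z, wx, wy, wz, hand
```

Request:
{"op": "send_rows", "data": {
  "rows": [
    {"x": 0.112,"y": -0.19,"z": -0.013,"hand": -0.2},
    {"x": 0.112,"y": -0.19,"z": -0.013,"hand": -0.2},
    {"x": 0.112,"y": -0.19,"z": -0.013,"hand": -0.2},
    {"x": 0.112,"y": -0.19,"z": -0.013,"hand": -0.2},
    {"x": 0.112,"y": -0.19,"z": -0.013,"hand": -0.2},
    {"x": 0.112,"y": -0.19,"z": -0.013,"hand": -0.2},
    {"x": 0.112,"y": -0.19,"z": -0.013,"hand": -0.2},
    {"x": 0.112,"y": -0.19,"z": -0.013,"hand": -0.2},
    {"x": 0.112,"y": -0.19,"z": -0.013,"hand": -0.2},
    {"x": 0.112,"y": -0.19,"z": -0.013,"hand": -0.2}
  ]
}}

```text
invalid input at $.rows[0]: expected keys x, y, z, wx, wy, wz, hand
```

```bash
cat > snap.py <<'E'
import sys,pickle
from h import *
n,f=sys.argv[1:3]; c=calibration(n); im=grab_frame(n); pickle.dump((c,im),open(f"pics/{f}.pkl","wb"))
x0,y0,w,h=map(int,sys.argv[3:7]) if len(sys.argv)>3 else (0,0,560,420)
s=min(800/w,600/h); cv2.imwrite(f"pics/{f}.png",cv2.resize(im[y0:y0+h,x0:x0+w],None,fx=s,fy=s,interpolation=cv2.INTER_CUBIC))
p,R,st=pose(); print(st["time"],p.round(4),round(yaw(R),4),R.as_matrix()[2].round(4),st["gripper_width"],"scale",s)
E
python3 snap.py wrist w1; python3 - <<'E'
from h import *
s=.0; go((.5825,-.156,.12,-.142),(.5825,-.156,.074,-.142))
c=calibration("wrist");print(-c["R"].T@c["t"],c["R"],c["camera_matrix"])
E
```

```text
0.15 [ 0.2106 -0.5879  0.2303] 0.3438 [ 2.0e-04 -1.6e-03 -1.0e+00] 0.9987659744982563 scale 1.4285714285714286
turn [-0.002  0.     0.619] shift [ 2.047 -3.202  0.736] rows>= 5 16
turn [0. 0. 0.] shift [0.    0.    0.307] rows>= 0 2
[ 0.2790295  -0.56397431  0.37266803] [[ 0.33731798 -0.94138908 -0.00178539]
 [-0.90384895 -0.32439571  0.27897043]
 [-0.26319889 -0.09248802 -0.96029803]] [[341.03651589   0.         282.66082315]
 [  0.         341.03651589 207.19277397]
 [  0.           0.           1.        ]]
```

View pics/w1.png

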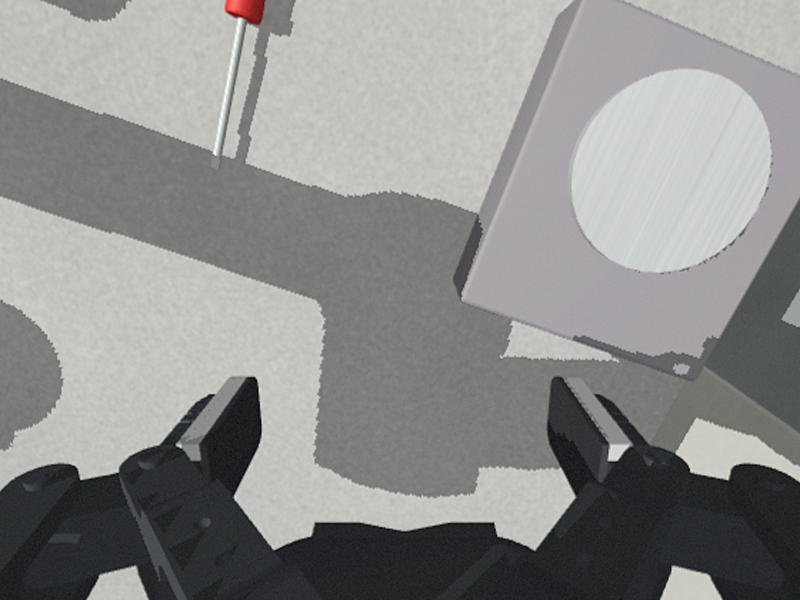

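The moves were refused because every row needs all the keys, so the picture only shows the start pose (driver tip at (218,160), grey box on the right). I'll resend with full rows.

Request:
{"op": "send_rows", "data": {
  "rows": [
    {"x": 0,"y": 0,"z": 0,"wx": 0,"wy": 0,"wz": 0.124,"hand": -0.2},
    {"x": 0,"y": 0,"z": 0,"wx": 0,"wy": 0,"wz": 0.124,"hand": -0.2},
    {"x": 0,"y": 0,"z": 0,"wx": 0,"wy": 0,"wz": 0.124,"hand": -0.2},
    {"x": 0,"y": 0,"z": 0,"wx": 0,"wy": 0,"wz": 0.124,"hand": -0.2},
    {"x": 0,"y": 0,"z": 0,"wx": 0,"wy": 0,"wz": 0.124,"hand": -0.2},
    {"x": 0.112,"y": -0.19,"z": -0.013,"wx": 0,"wy": 0,"wz": 0,"hand": -0.2},
    {"x": 0.112,"y": -0.19,"z": -0.013,"wx": 0,"wy": 0,"wz": 0,"hand": -0.2},
    {"x": 0.112,"y": -0.19,"z": -0.013,"wx": 0,"wy": 0,"wz": 0,"hand": -0.2},
    {"x": 0.112,"y": -0.19,"z": -0.013,"wx": 0,"wy": 0,"wz": 0,"hand": -0.2},
    {"x": 0.112,"y": -0.19,"z": -0.013,"wx": 0,"wy": 0,"wz": 0,"hand": -0.2}
  ]
}}

```text
time: 0.98
tool_pos: [0.3147, -0.4579, 0.2407]
tool_rot: [-0.0, 0.997, -0.072, -0.0]
contact_force: [0.8, 0.5, 0.7]
gripper_width: 0.4
grasp_force: 0.0
```

Request:
{"op": "send_rows", "data": {
  "rows": [
    {"x": 0.112,"y": -0.19,"z": -0.013,"wx": 0,"wy": 0,"wz": 0,"hand": -0.2},
    {"x": 0.112,"y": -0.19,"z": -0.013,"wx": 0,"wy": 0,"wz": 0,"hand": -0.2},
    {"x": 0.112,"y": -0.19,"z": -0.013,"wx": 0,"wy": 0,"wz": 0,"hand": -0.2},
    {"x": 0.112,"y": -0.19,"z": -0.013,"wx": 0,"wy": 0,"wz": 0,"hand": -0.2},
    {"x": 0.112,"y": -0.19,"z": -0.013,"wx": 0,"wy": 0,"wz": 0,"hand": -0.2},
    {"x": 0.112,"y": -0.19,"z": -0.013,"wx": 0,"wy": 0,"wz": 0,"hand": -0.2},
    {"x": 0.112,"y": -0.19,"z": -0.013,"wx": 0,"wy": 0,"wz": 0,"hand": -0.2},
    {"x": 0.112,"y": -0.19,"z": -0.013,"wx": 0,"wy": 0,"wz": 0,"hand": -0.2},
    {"x": 0.112,"y": -0.19,"z": -0.013,"wx": 0,"wy": 0,"wz": 0,"hand": -0.2},
    {"x": 0.112,"y": -0.19,"z": -0.013,"wx": 0,"wy": 0,"wz": 0,"hand": -0.2}
  ]
}}

```text
time: 1.82
tool_pos: [0.5217, -0.1996, 0.2603]
tool_rot: [-0.0, 0.997, -0.071, -0.0]
contact_force: [0.2, 0.2, -0.2]
gripper_width: 0.396
grasp_force: 0.0
```

```bash
python3 snap.py wrist w2; python3 - <<'E'
from h import *
go((.5825,-.156,.12,-.142),(.5825,-.156,.074,-.142))
E
```

```text
1.8667 [ 0.5246 -0.1955  0.2608] -0.1386 [ 0.0023 -0.004  -1.    ] 0.4024268041454608 scale 1.4285714285714286
turn [-0.005 -0.003  0.004] shift [ 0.345 -0.316  0.938] rows>= 1 5
turn [0. 0. 0.] shift [0.    0.    0.307] rows>= 0 2
```

View pics/w2.png

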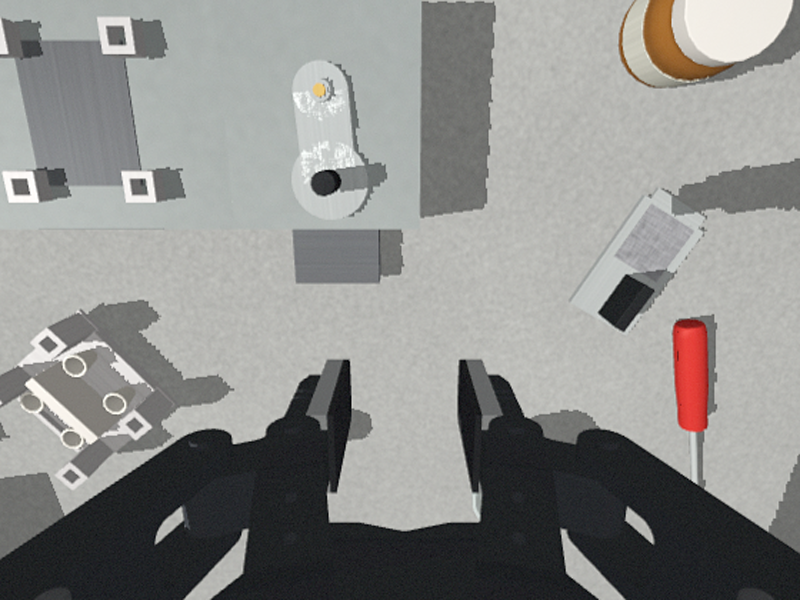

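Wrist view: knob top (326,181), pivot (320,90), sill near edge (296,283)-(380,283), filter grip top about (627,303), tray C at (80,390), jar at (700,40) and driver at (690,380).

```bash
cat > m2.py <<'E'
from h import *; import pickle
np.set_printoptions(precision=4,suppress=True)
c,_=pickle.load(open("pics/w2.pkl","rb")); S=lambda u:c2o(u,(0,0),1/.7)
P=lambda u,z:plane("wrist",S(u),z,c)
print("knob",P((326,181),.094),"pivot",P((320,90),.066))
print("sill",P([(294,230),(380,230),(296,283),(380,283)],.02))
print("front edge",P([(5,229),(419,229)],.06))
print("filt grip",fit([(.02,.005),(.02,-.005),(-.02,-.005),(-.02,.005)],P([(627,275),(655,290),(627,331),(600,313)],.042)))
print("filt rear",P([(571,300),(621,332)],.006), "tip",P([(655,190),(705,222)],.006))
ct=calibration("top")
for n,w,t in [("knob",(326,181),(381,234)),("pivot",(320,90),(384,155)),("collar",(138,186),(194,212))]: print(n,tri([(c,S(w)),(ct,c2o(t,(255,135),4))]))
a,s,r=fit(C4[1:4],P([(117,37),(22,186),(138,186)],.074)); print("seat",a,s,r)
E
python3 m2.py
```

```text
knob [[ 0.5848 -0.1595  0.094 ]] pivot [[ 0.6405 -0.1617  0.066 ]]
sill [[ 0.5494 -0.1155  0.02  ]
 [ 0.5397 -0.1825  0.02  ]
 [ 0.5068 -0.1083  0.02  ]
 [ 0.4971 -0.1758  0.02  ]]
front edge [[ 0.5836  0.076   0.06  ]
 [ 0.5421 -0.2127  0.06  ]]
filt grip (np.float64(-0.641083048188472), array([ 0.4601, -0.3646]), array([0.0083, 0.008 , 0.0088, 0.009 ]))
filt rear [[ 0.4558 -0.3329  0.006 ]
 [ 0.4206 -0.3744  0.006 ]] tip [[ 0.5381 -0.4035  0.006 ]
 [ 0.5066 -0.4437  0.006 ]]
knob [ 0.5836 -0.1579  0.0804]
pivot [ 0.6397 -0.1623  0.0692]
collar [ 0.5979 -0.0335  0.0743]
seat -0.14668409530254928 [ 0.6483 -0.0015] [0.0009 0.0009 0.0009]
```

```bash
python3 - <<'E'
from h import *
p,R,s=pose();print(p,yaw(R),s["joint_vel"].round(3))
go((.583,-.158,.13,-.12),(.583,-.158,.072,-.12))
E
```

```text
[ 0.52455871 -0.1955472   0.26076872] -0.13856827372637398 [-0.069 -0.02   0.019 -0.052  0.009 -0.13 ]
turn [-0.005 -0.003 -0.024] shift [ 0.357 -0.295  0.872] rows>= 1 4
turn [0. 0. 0.] shift [0.    0.    0.387] rows>= 0 2
```

Request:
{"op": "send_rows", "data": {
  "rows": [
    {"x": 0.07,"y": -0.06,"z": 0.17,"wx": 0,"wy": 0,"wz": -0.02,"hand": -0.2},
    {"x": 0.07,"y": -0.06,"z": 0.17,"wx": 0,"wy": 0,"wz": 0,"hand": -0.2},
    {"x": 0.07,"y": -0.06,"z": 0.17,"wx": 0,"wy": 0,"wz": 0,"hand": -0.2},
    {"x": 0.07,"y": -0.06,"z": 0.17,"wx": 0,"wy": 0,"wz": 0,"hand": -0.2},
    {"x": 0.07,"y": -0.06,"z": 0.17,"wx": 0,"wy": 0,"wz": 0,"hand": -0.2},
    {"x": 0,"y": 0,"z": 0,"wx": 0,"wy": 0,"wz": 0,"hand": -0.2},
    {"x": 0,"y": 0,"z": 0,"wx": 0,"wy": 0,"wz": 0,"hand": -0.2},
    {"x": 0,"y": 0,"z": 0,"wx": 0,"wy": 0,"wz": 0,"hand": -0.2},
    {"x": 0,"y": 0,"z": 0,"wx": 0,"wy": 0,"wz": 0,"hand": -0.2},
    {"x": 0,"y": 0,"z": 0,"wx": 0,"wy": 0,"wz": 0,"hand": -0.2}
  ]
}}

```text
time: 2.7
tool_pos: [0.5798, -0.1645, 0.1355]
tool_rot: [0.001, 0.998, -0.064, 0.002]
contact_force: [0.4, 0.2, 0.2]
gripper_width: 0.402
grasp_force: 0.0
```

```bash
python3 - <<'E'
from h import *
p,R,s=pose();print(p,yaw(R),s["joint_vel"].round(3))
go((.583,-.158,.072,-.12))
E
```

```text
[ 0.57976561 -0.16445818  0.13554483] -0.1282075347436251 [ 0.002  0.002  0.005  0.002 -0.003  0.002]
turn [ 0.001 -0.005 -0.01 ] shift [ 0.016 -0.045  0.424] rows>= 1 2
```

Request:
{"op": "send_rows", "data": {
  "rows": [
    {"x": 0.004,"y": -0.011,"z": 0.085,"wx": 0,"wy": -0.005,"wz": -0.01,"hand": -0.2},
    {"x": 0.004,"y": -0.011,"z": 0.085,"wx": 0,"wy": 0,"wz": 0,"hand": -0.2},
    {"x": 0.004,"y": -0.011,"z": 0.085,"wx": 0,"wy": 0,"wz": 0,"hand": -0.2},
    {"x": 0.004,"y": -0.011,"z": 0.085,"wx": 0,"wy": 0,"wz": 0,"hand": -0.2},
    {"x": 0,"y": 0,"z": 0.085,"wx": 0,"wy": 0,"wz": 0,"hand": -0.2},
    {"x": 0,"y": 0,"z": 0,"wx": 0,"wy": 0,"wz": 0,"hand": -0.2},
    {"x": 0,"y": 0,"z": 0,"wx": 0,"wy": 0,"wz": 0,"hand": -0.2},
    {"x": 0.002,"y": 0.042,"z": 0,"wx": 0,"wy": 0,"wz": -0.14,"hand": -0.2},
    {"x": 0.002,"y": 0.042,"z": 0,"wx": 0,"wy": 0,"wz": -0.14,"hand": -0.2},
    {"x": 0.002,"y": 0.042,"z": 0,"wx": 0,"wy": 0,"wz": -0.14,"hand": -0.2}
  ]
}}

```text
time: 3.53
tool_pos: [0.5832, -0.1761, 0.07]
tool_rot: [-0.001, 0.994, 0.108, -0.001]
contact_force: [0.6, 2.1, 0.6]
gripper_width: 0.404
grasp_force: 0.7
```

Request:
{"op": "send_rows", "data": {
  "rows": [
    {"x": 0.002,"y": 0.042,"z": 0,"wx": 0,"wy": 0,"wz": -0.14,"hand": -0.2},
    {"x": 0.002,"y": 0.042,"z": 0,"wx": 0,"wy": 0,"wz": -0.14,"hand": -0.2},
    {"x": 0.002,"y": 0.042,"z": 0,"wx": 0,"wy": 0,"wz": -0.14,"hand": -0.2},
    {"x": 0,"y": 0,"z": 0,"wx": 0,"wy": 0,"wz": 0,"hand": -0.2},
    {"x": 0,"y": 0,"z": 0,"wx": 0,"wy": 0,"wz": 0,"hand": -0.2},
    {"x": 0,"y": 0,"z": 0,"wx": 0,"wy": 0,"wz": 0,"hand": -0.2},
    {"x": 0,"y": 0,"z": 0,"wx": 0,"wy": 0,"wz": 0,"hand": -0.2},
    {"x": 0,"y": 0,"z": 0,"wx": 0,"wy": 0,"wz": 0,"hand": -0.2},
    {"x": 0,"y": 0,"z": 0,"wx": 0,"wy": 0,"wz": 0,"hand": -0.2},
    {"x": 0,"y": 0,"z": 0,"wx": 0,"wy": 0,"wz": 0,"hand": -0.2}
  ]
}}

```text
time: 4.37
tool_pos: [0.5894, -0.1935, 0.0693]
tool_rot: [-0.001, 0.964, 0.267, -0.002]
contact_force: [-0.3, -0.8, 0.1]
gripper_width: 0.399
grasp_force: 0.0
```

```bash
python3 - <<'E'
from h import *
p,R,s=pose();P=np.array([.64,-.1625]);d=p[:2]-P
print(p,yaw(R),s["contact_force"],"r",np.hypot(*d),"c",(np.arctan2(d[1],d[0])-np.pi+.143)%(2*np.pi))
E
```

```text
[ 0.58943713 -0.19345924  0.06930141] 0.5398530991524633 [-0.29716659 -0.82952969  0.13410574] r 0.059288094158807016 c 0.6924086965112428
```

Request:
{"op": "send_rows", "data": {
  "rows": [
    {"x": 0.004,"y": 0.042,"z": 0,"wx": 0,"wy": 0,"wz": -0.14,"hand": -0.2},
    {"x": 0.004,"y": 0.042,"z": 0,"wx": 0,"wy": 0,"wz": -0.14,"hand": -0.2},
    {"x": 0.004,"y": 0.042,"z": 0,"wx": 0,"wy": 0,"wz": -0.14,"hand": -0.2},
    {"x": 0.004,"y": 0.042,"z": 0,"wx": 0,"wy": 0,"wz": -0.14,"hand": -0.2},
    {"x": 0.004,"y": 0.042,"z": 0,"wx": 0,"wy": 0,"wz": -0.14,"hand": -0.2},
    {"x": 0.004,"y": 0.042,"z": 0,"wx": 0,"wy": 0,"wz": -0.14,"hand": -0.2},
    {"x": 0.004,"y": 0.042,"z": 0,"wx": 0,"wy": 0,"wz": -0.14,"hand": -0.2},
    {"x": 0.004,"y": 0.042,"z": 0,"wx": 0,"wy": 0,"wz": -0.14,"hand": -0.2},
    {"x": 0.004,"y": 0.042,"z": 0,"wx": 0,"wy": 0,"wz": -0.14,"hand": -0.2},
    {"x": 0,"y": 0,"z": 0,"wx": 0,"wy": 0,"wz": 0,"hand": -0.2}
  ]
}}

```text
time: 5.2
tool_pos: [0.6381, -0.2198, 0.069]
tool_rot: [-0.001, 0.721, 0.693, -0.001]
contact_force: [1.0, -0.2, 0.2]
gripper_width: 0.399
grasp_force: 0.0
```

Request:
{"op": "send_rows", "data": {
  "rows": [
    {"x": 0,"y": 0,"z": 0,"wx": 0,"wy": 0,"wz": 0,"hand": -0.2},
    {"x": 0,"y": 0,"z": 0,"wx": 0,"wy": 0,"wz": 0,"hand": -0.2},
    {"x": 0,"y": 0,"z": 0,"wx": 0,"wy": 0,"wz": 0,"hand": -0.2},
    {"x": 0,"y": 0,"z": 0,"wx": 0,"wy": 0,"wz": 0,"hand": -0.2},
    {"x": 0,"y": 0,"z": -0.15,"wx": 0,"wy": 0,"wz": 0,"hand": -0.2},
    {"x": 0,"y": 0,"z": -0.2,"wx": 0,"wy": 0,"wz": 0,"hand": -0.2},
    {"x": 0,"y": 0,"z": -0.2,"wx": 0,"wy": 0,"wz": 0,"hand": -0.2},
    {"x": 0,"y": 0,"z": -0.2,"wx": 0,"wy": 0,"wz": 0,"hand": -0.2},
    {"x": 0,"y": 0,"z": -0.2,"wx": 0,"wy": 0,"wz": 0,"hand": -0.2},
    {"x": 0,"y": 0,"z": -0.2,"wx": 0,"wy": 0,"wz": 0,"hand": -0.2}
  ]
}}

```text
time: 6.03
tool_pos: [0.6379, -0.2195, 0.2431]
tool_rot: [-0.001, 0.722, 0.692, -0.001]
contact_force: [0.6, -0.1, -0.2]
gripper_width: 0.399
grasp_force: 0.0
```

```bash
python3 - <<'E'
from h import *
p,R,s=pose();print(p,yaw(R))
# view pose for the filter: grip ~ (.452,-.368), yaw -.66; camera sits 72 mm ahead and looks ~15deg on
for b in (-.06,-.07,-.08): pass
phi=-.66; x=np.array([np.cos(phi),np.sin(phi)])
go((*(np.array([.455,-.37])-.07*x),.19,phi))
E
```

```text
[ 0.63788759 -0.21954706  0.24310151] 1.5288904149327052
turn [-0.003  0.005  2.787] shift [-0.815  1.54   0.354] rows>= 19 8
```

Request:
{"op": "send_rows", "data": {
  "rows": [
    {"x": 0,"y": 0,"z": 0,"wx": 0,"wy": 0,"wz": 0.14,"hand": 0},
    {"x": 0,"y": 0,"z": 0,"wx": 0,"wy": 0,"wz": 0.14,"hand": 0},
    {"x": 0,"y": 0,"z": 0,"wx": 0,"wy": 0,"wz": 0.14,"hand": 0},
    {"x": 0,"y": 0,"z": 0,"wx": 0,"wy": 0,"wz": 0.14,"hand": 0},
    {"x": 0,"y": 0,"z": 0,"wx": 0,"wy": 0,"wz": 0.14,"hand": 0},
    {"x": 0,"y": 0,"z": 0,"wx": 0,"wy": 0,"wz": 0.14,"hand": 0},
    {"x": 0,"y": 0,"z": 0,"wx": 0,"wy": 0,"wz": 0.14,"hand": 0},
    {"x": 0,"y": 0,"z": 0,"wx": 0,"wy": 0,"wz": 0.14,"hand": 0},
    {"x": 0,"y": 0,"z": 0,"wx": 0,"wy": 0,"wz": 0.14,"hand": 0},
    {"x": 0,"y": 0,"z": 0,"wx": 0,"wy": 0,"wz": 0.14,"hand": 0}
  ]
}}

```text
time: 6.87
tool_pos: [0.638, -0.2196, 0.2415]
tool_rot: [-0.001, 0.978, 0.21, -0.002]
contact_force: [-0.3, 0.1, 0.2]
gripper_width: 0.506
grasp_force: 0.0
```

Request:
{"op": "send_rows", "data": {
  "rows": [
    {"x": 0,"y": 0,"z": 0,"wx": 0,"wy": 0,"wz": 0.14,"hand": 0},
    {"x": 0,"y": 0,"z": 0,"wx": 0,"wy": 0,"wz": 0.14,"hand": 0},
    {"x": 0,"y": 0,"z": 0,"wx": 0,"wy": 0,"wz": 0.14,"hand": 0},
    {"x": 0,"y": 0,"z": 0,"wx": 0,"wy": 0,"wz": 0.14,"hand": 0},
    {"x": 0,"y": 0,"z": 0,"wx": 0,"wy": 0,"wz": 0.14,"hand": 0},
    {"x": 0,"y": 0,"z": 0,"wx": 0,"wy": 0,"wz": 0.14,"hand": 0},
    {"x": 0,"y": 0,"z": 0,"wx": 0,"wy": 0,"wz": 0.14,"hand": 0},
    {"x": 0,"y": 0,"z": 0,"wx": 0,"wy": 0,"wz": 0.14,"hand": 0},
    {"x": 0,"y": 0,"z": 0,"wx": 0,"wy": 0,"wz": 0.14,"hand": 0},
    {"x": 0,"y": 0,"z": 0,"wx": 0,"wy": 0,"wz": 0.127,"hand": 0}
  ]
}}

```text
time: 7.7
tool_pos: [0.638, -0.2196, 0.2415]
tool_rot: [0.0, 0.945, -0.327, -0.002]
contact_force: [0.2, -0.6, 0.1]
gripper_width: 0.502
grasp_force: 0.0
```

Request:
{"op": "send_rows", "data": {
  "rows": [
    {"x": -0.116,"y": 0.22,"z": 0.05,"wx": 0,"wy": 0,"wz": 0,"hand": 0},
    {"x": -0.116,"y": 0.22,"z": 0.05,"wx": 0,"wy": 0,"wz": 0,"hand": 0},
    {"x": -0.116,"y": 0.22,"z": 0.05,"wx": 0,"wy": 0,"wz": 0,"hand": 0},
    {"x": -0.116,"y": 0.22,"z": 0.05,"wx": 0,"wy": 0,"wz": 0,"hand": 0},
    {"x": -0.116,"y": 0.22,"z": 0.05,"wx": 0,"wy": 0,"wz": 0,"hand": 0},
    {"x": -0.116,"y": 0.22,"z": 0.05,"wx": 0,"wy": 0,"wz": 0,"hand": 0},
    {"x": -0.116,"y": 0.22,"z": 0.05,"wx": 0,"wy": 0,"wz": 0,"hand": 0},
    {"x": 0,"y": 0,"z": 0,"wx": 0,"wy": 0,"wz": 0,"hand": 0},
    {"x": 0,"y": 0,"z": 0,"wx": 0,"wy": 0,"wz": 0,"hand": 0},
    {"x": 0,"y": 0,"z": 0,"wx": 0,"wy": 0,"wz": 0,"hand": 0}
  ]
}}

```text
time: 8.53
tool_pos: [0.4005, -0.3277, 0.1904]
tool_rot: [0.0, 0.946, -0.324, -0.001]
contact_force: [1.0, -0.0, -1.1]
gripper_width: 0.503
grasp_force: 0.0
```

```bash
python3 snap.py wrist w3
```

```text
8.5833 [ 0.4011 -0.3276  0.1906] -0.6589 [-0.0021  0.0018 -1.    ] 0.49981405969701065 scale 1.4285714285714286
```

View pics/w3.png

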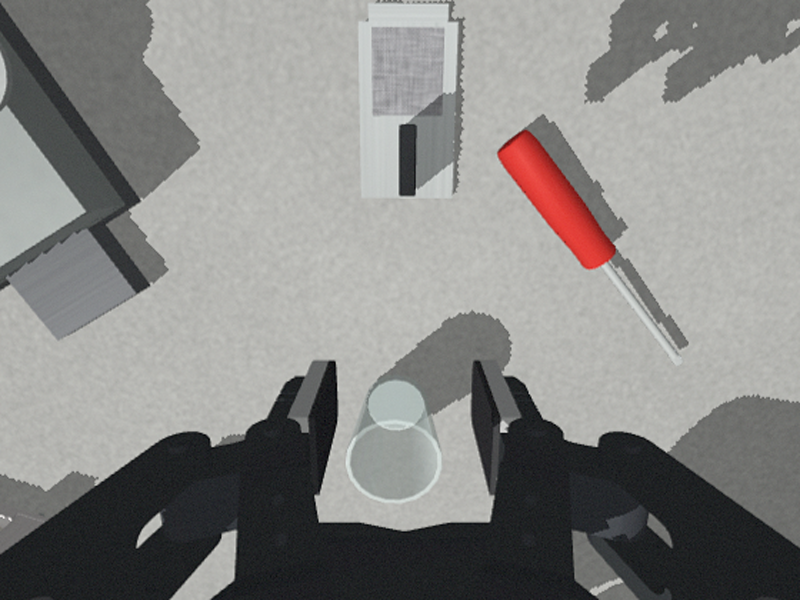

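Filter plate: rear edge (362,197)-(453,197), shoulders (360,21)/(458,22), tip (368,5)-(449,5), grip centred on column 407. The beaker stands under the hand at (395,440), so I move on while staying high.

```bash
python3 - <<'E'
from h import *; import pickle
np.set_printoptions(precision=4,suppress=True)
c,_=pickle.load(open("pics/w3.pkl","rb")); P=lambda u,z:plane("wrist",c2o(u,(0,0),1/.7),z,c)
w=P([(368,5),(449,5),(360,21),(458,22),(362,197),(453,197)],.006); print(w)
a,t,r=fit([(.09,.024),(.09,-.024),(.08,.03),(.08,-.03),(-.024,.03),(-.024,-.03)],w);print(a,t,r)
print("grip front top",P((407.5,125),.042))
g=t; go((*g,.13,a),(*g,.042,a))
E
```

```text
[[ 0.5382 -0.4062  0.006 ]
 [ 0.5087 -0.4443  0.006 ]
 [ 0.5345 -0.3971  0.006 ]
 [ 0.4981 -0.4432  0.006 ]
 [ 0.4534 -0.3325  0.006 ]
 [ 0.4166 -0.3799  0.006 ]]
-0.6641869986840523 [ 0.4533 -0.3705] [0.0011 0.0009 0.0009 0.0004 0.0007 0.0009]
grip front top [[ 0.4692 -0.3822  0.042 ]]
turn [0.002 0.003 0.007] shift [0.451 0.011 0.404] rows>= 1 3
turn [0. 0. 0.] shift [0.    0.    0.587] rows>= 0 3
```

```bash
python3 - <<'E'
from h import *; import pickle
c,_=pickle.load(open("pics/w3.pkl","rb")); P=lambda u,z:plane("wrist",c2o(u,(0,0),1/.7),z,c)
b=P((394,460),.075);print(b,P((397,405),0.0)); print(Ro.from_euler('z',.664).apply(b-[.4533,-.3705,0]))
E
```

```text
[[ 0.31997543 -0.25614977  0.075     ]] [[ 0.31628118 -0.25440822  0.        ]]
[[-0.1754684   0.00789045  0.075     ]]
```

Request:
{"op": "send_rows", "data": {
  "rows": [
    {"x": 0.115,"y": 0.003,"z": 0,"wx": 0.002,"wy": 0.003,"wz": 0.007,"hand": 0},
    {"x": 0.115,"y": 0.003,"z": 0,"wx": 0,"wy": 0,"wz": 0,"hand": 0},
    {"x": 0.115,"y": 0.003,"z": 0,"wx": 0,"wy": 0,"wz": 0,"hand": 0},
    {"x": 0.106,"y": 0.002,"z": 0,"wx": 0,"wy": 0,"wz": 0,"hand": 0},
    {"x": 0,"y": 0,"z": 0.13,"wx": 0,"wy": 0,"wz": 0,"hand": 0},
    {"x": 0,"y": 0,"z": 0.13,"wx": 0,"wy": 0,"wz": 0,"hand": 0},
    {"x": 0,"y": 0,"z": 0.14,"wx": 0,"wy": 0,"wz": 0,"hand": 0},
    {"x": 0,"y": 0,"z": 0,"wx": 0,"wy": 0,"wz": 0,"hand": 0},
    {"x": 0,"y": 0,"z": 0,"wx": 0,"wy": 0,"wz": 0,"hand": 0},
    {"x": 0,"y": 0,"z": 0,"wx": 0,"wy": 0,"wz": 0,"hand": 0}
  ]
}}

```text
time: 9.42
tool_pos: [0.4538, -0.3707, 0.1312]
tool_rot: [0.0, 0.945, -0.326, 0.0]
contact_force: [0.4, -0.4, 0.4]
gripper_width: 0.496
grasp_force: 0.0
```

```bash
python3 - <<'E'
from h import *
print(pose()[0]); go((.4533,-.3705,.014,-.664))
E
```

```text
[ 0.45377338 -0.37071291  0.13120536]
turn [ 0.001 -0.001  0.001] shift [-0.003  0.001  0.781] rows>= 1 4
```

Request:
{"op": "send_rows", "data": {
  "rows": [
    {"x": -0.003,"y": 0,"z": 0.15,"wx": 0,"wy": 0,"wz": 0,"hand": 0},
    {"x": 0,"y": 0,"z": 0.15,"wx": 0,"wy": 0,"wz": 0,"hand": 0},
    {"x": 0,"y": 0,"z": 0.15,"wx": 0,"wy": 0,"wz": 0,"hand": 0},
    {"x": 0,"y": 0,"z": 0.15,"wx": 0,"wy": 0,"wz": 0,"hand": 0},
    {"x": 0,"y": 0,"z": 0.12,"wx": 0,"wy": 0,"wz": 0,"hand": 0},
    {"x": 0,"y": 0,"z": 0.06,"wx": 0,"wy": 0,"wz": 0,"hand": 0},
    {"x": 0,"y": 0,"z": 0,"wx": 0,"wy": 0,"wz": 0,"hand": 0},
    {"x": 0,"y": 0,"z": 0,"wx": 0,"wy": 0,"wz": 0,"hand": -1},
    {"x": 0,"y": 0,"z": 0,"wx": 0,"wy": 0,"wz": 0,"hand": -1},
    {"x": 0,"y": 0,"z": 0,"wx": 0,"wy": 0,"wz": 0,"hand": -1}
  ]
}}

```text
time: 10.25
tool_pos: [0.4534, -0.3716, 0.0153]
tool_rot: [0.001, 0.945, -0.326, 0.001]
contact_force: [2.1, -2.8, 0.3]
gripper_width: 0.105
grasp_force: 59.4
```

Request:
{"op": "send_rows", "data": {
  "rows": [
    {"x": 0,"y": 0,"z": 0,"wx": 0,"wy": 0,"wz": 0,"hand": -1},
    {"x": 0,"y": 0,"z": 0,"wx": 0,"wy": 0,"wz": 0,"hand": -1},
    {"x": 0,"y": 0,"z": 0,"wx": 0,"wy": 0,"wz": 0,"hand": -1},
    {"x": 0,"y": 0,"z": 0,"wx": 0,"wy": 0,"wz": 0,"hand": -1},
    {"x": 0,"y": 0,"z": -0.1,"wx": 0,"wy": 0,"wz": 0,"hand": -1},
    {"x": 0,"y": 0,"z": -0.1,"wx": 0,"wy": 0,"wz": 0,"hand": -1},
    {"x": 0,"y": 0,"z": -0.1,"wx": 0,"wy": 0,"wz": 0,"hand": -1},
    {"x": 0,"y": 0,"z": -0.1,"wx": 0,"wy": 0,"wz": 0,"hand": -1},
    {"x": 0,"y": 0,"z": 0,"wx": 0,"wy": 0,"wz": 0,"hand": -1},
    {"x": 0,"y": 0,"z": 0,"wx": 0,"wy": 0,"wz": 0,"hand": -1}
  ]
}}

```text
time: 11.08
tool_pos: [0.4524, -0.3707, 0.0736]
tool_rot: [0.0, 0.945, -0.326, 0.0]
contact_force: [1.0, -0.2, -2.8]
gripper_width: 0.106
grasp_force: 59.5
```

```bash
python3 - <<'E'
from h import *
p,R,s=pose();print(p,yaw(R),s["gripper_width"],s["grasp_force"])
# sill from w2 : mean centre line
M=np.array([.5445,-.149]); N=np.array([.50195,-.14205]); print("sill axis yaw",np.arctan2(*(M-N)[::-1]))
E
```

```text
[ 0.45242984 -0.37072559  0.07358176] -0.6647205264086316 0.10623313946582362 59.46764945983887
sill axis yaw -0.16190750668620685
```

```bash
python3 - <<'E'
from h import *
print("stopper",plane("top",c2o((290,570),(255,135),4),.03))
d=np.array([.9898,-.1425]);m=np.array([.5513,-.1491])
go((*(m-.125*d),.075,-.143),(*(m-.105*d),.038,-.143))
E
```

```text
stopper [[ 0.36016162 -0.10298159  0.03      ]]
turn [ 0.001 -0.001 -0.664] shift [-0.391 -1.556 -0.009] rows>= 5 7
turn [0. 0. 0.] shift [ 0.133 -0.     0.247] rows>= 0 2
```

Request:
{"op": "send_rows", "data": {
  "rows": [
    {"x": 0,"y": 0,"z": 0,"wx": 0,"wy": 0,"wz": -0.133,"hand": -1},
    {"x": 0,"y": 0,"z": 0,"wx": 0,"wy": 0,"wz": -0.133,"hand": -1},
    {"x": 0,"y": 0,"z": 0,"wx": 0,"wy": 0,"wz": -0.133,"hand": -1},
    {"x": 0,"y": 0,"z": 0,"wx": 0,"wy": 0,"wz": -0.133,"hand": -1},
    {"x": 0,"y": 0,"z": 0,"wx": 0,"wy": 0,"wz": -0.132,"hand": -1},
    {"x": -0.039,"y": -0.155,"z": 0,"wx": 0,"wy": 0,"wz": 0,"hand": -1},
    {"x": -0.039,"y": -0.155,"z": 0,"wx": 0,"wy": 0,"wz": 0,"hand": -1},
    {"x": -0.039,"y": -0.155,"z": 0,"wx": 0,"wy": 0,"wz": 0,"hand": -1},
    {"x": -0.039,"y": -0.155,"z": 0,"wx": 0,"wy": 0,"wz": 0,"hand": -1},
    {"x": -0.039,"y": -0.155,"z": 0,"wx": 0,"wy": 0,"wz": 0,"hand": -1}
  ]
}}

```text
time: 11.92
tool_pos: [0.4384, -0.2493, 0.0709]
tool_rot: [-0.001, 0.997, -0.072, -0.002]
contact_force: [-0.1, -0.1, -1.0]
gripper_width: 0.104
grasp_force: 59.5
```

Request:
{"op": "send_rows", "data": {
  "rows": [
    {"x": -0.039,"y": -0.155,"z": 0,"wx": 0,"wy": 0,"wz": 0,"hand": -1},
    {"x": -0.039,"y": -0.155,"z": 0,"wx": 0,"wy": 0,"wz": 0,"hand": -1},
    {"x": -0.039,"y": -0.155,"z": 0,"wx": 0,"wy": 0,"wz": 0,"hand": -1},
    {"x": -0.039,"y": -0.155,"z": 0,"wx": 0,"wy": 0,"wz": 0,"hand": -1},
    {"x": -0.039,"y": -0.155,"z": 0,"wx": 0,"wy": 0,"wz": 0,"hand": -1},
    {"x": 0,"y": 0,"z": 0,"wx": 0,"wy": 0,"wz": 0,"hand": -1},
    {"x": 0,"y": 0,"z": 0,"wx": 0,"wy": 0,"wz": 0,"hand": -1},
    {"x": 0,"y": 0,"z": 0,"wx": 0,"wy": 0,"wz": 0,"hand": -1},
    {"x": 0,"y": 0,"z": 0,"wx": 0,"wy": 0,"wz": 0,"hand": -1},
    {"x": 0,"y": 0,"z": 0,"wx": 0,"wy": 0,"wz": 0,"hand": -1}
  ]
}}

```text
time: 12.75
tool_pos: [0.4274, -0.1326, 0.0728]
tool_rot: [-0.0, 0.997, -0.072, -0.001]
contact_force: [0.1, 0.4, -1.2]
gripper_width: 0.105
grasp_force: 59.5
```

```bash
python3 snap.py wrist w4 140 40 280 210; python3 - <<'E'
from h import *
d=np.array([.9898,-.1425]);m=np.array([.5513,-.1491])
go((*(m-.105*d),.038,-.143))
print(proj("wrist",[[*(m-.05*d+k*.034*np.array([.1425,.9898])),.02] for k in(-1,1)]))
E
```

```text
12.8 [ 0.4274 -0.1326  0.0728] -0.1444 [-1.3e-03 -1.0e-04 -1.0e+00] 0.10513737800732767 scale 2.857142857142857
turn [-0.     0.002 -0.002] shift [ 0.133 -0.009  0.232] rows>= 1 2
[[343.26703702 103.08977321]
 [218.97217008 103.23230905]]
```

View pics/w4.png

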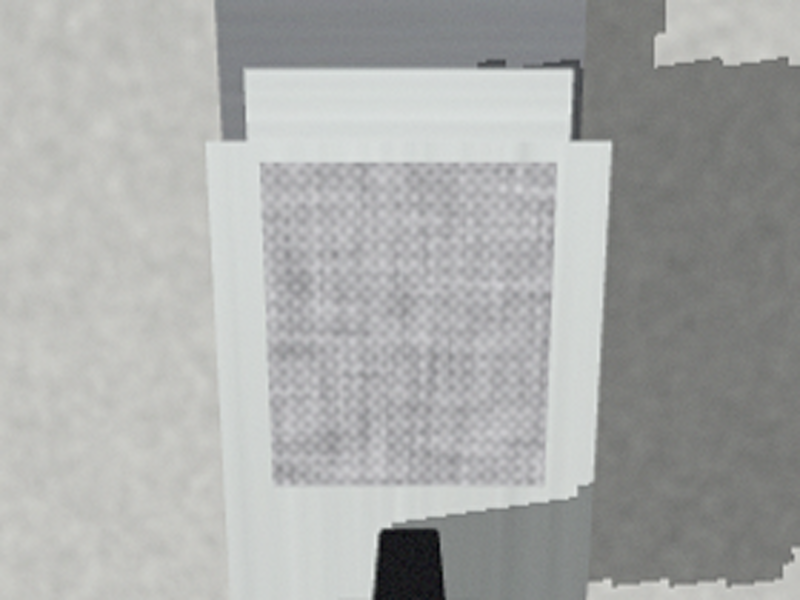

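Slide lead edge in the crop: (246..575, 69), centre 410. Sill edges are about 221 and 580, centre 401. That offset matches the planned -1.4 mm, so I lower and then insert.

Request:
{"op": "send_rows", "data": {
  "rows": [
    {"x": 0.033,"y": -0.009,"z": 0.06,"wx": 0,"wy": 0,"wz": 0,"hand": -1},
    {"x": 0.033,"y": 0,"z": 0.06,"wx": 0,"wy": 0,"wz": 0,"hand": -1},
    {"x": 0.033,"y": 0,"z": 0.06,"wx": 0,"wy": 0,"wz": 0,"hand": -1},
    {"x": 0.033,"y": 0,"z": 0.055,"wx": 0,"wy": 0,"wz": 0,"hand": -1},
    {"x": 0,"y": 0,"z": 0,"wx": 0,"wy": 0,"wz": 0,"hand": -1},
    {"x": 0,"y": 0,"z": 0,"wx": 0,"wy": 0,"wz": 0,"hand": -1},
    {"x": 0,"y": 0,"z": 0,"wx": 0,"wy": 0,"wz": 0,"hand": -1},
    {"x": 0,"y": 0,"z": 0,"wx": 0,"wy": 0,"wz": 0,"hand": -1},
    {"x": 0,"y": 0,"z": 0,"wx": 0,"wy": 0,"wz": 0,"hand": -1},
    {"x": 0,"y": 0,"z": 0,"wx": 0,"wy": 0,"wz": 0,"hand": -1}
  ]
}}

```text
time: 13.63
tool_pos: [0.4473, -0.1335, 0.0382]
tool_rot: [0.0, 0.997, -0.072, -0.0]
contact_force: [0.0, 0.6, -2.1]
gripper_width: 0.107
grasp_force: 59.4
```

```bash
python3 - <<'E'
from h import *
d=np.array([.9898,-.1425]);m=np.array([.5513,-.1491])
p,R,s=pose();print(p,yaw(R),s["contact_force"].round(1)); go((*(m-.075*d),.038,-.143),(*(m-.025*d),.038,-.143))
E
```

```text
[ 0.44730015 -0.13350281  0.03817915] -0.14325622131925597 [ 0.   0.6 -2.1]
turn [ 0.  0. -0.] shift [0.201 0.004 0.001] rows>= 1 1
turn [0. 0. 0.] shift [ 0.333 -0.     0.   ] rows>= 0 2
```

Request:
{"op": "send_rows", "data": {
  "rows": [
    {"x": 0.04,"y": 0.004,"z": 0,"wx": 0,"wy": 0,"wz": 0,"hand": -1},
    {"x": 0.04,"y": 0,"z": 0,"wx": 0,"wy": 0,"wz": 0,"hand": -1},
    {"x": 0.04,"y": 0,"z": 0,"wx": 0,"wy": 0,"wz": 0,"hand": -1},
    {"x": 0.04,"y": 0,"z": 0,"wx": 0,"wy": 0,"wz": 0,"hand": -1},
    {"x": 0.04,"y": 0,"z": 0,"wx": 0,"wy": 0,"wz": 0,"hand": -1},
    {"x": 0.04,"y": 0,"z": 0,"wx": 0,"wy": 0,"wz": 0,"hand": -1},
    {"x": 0,"y": 0,"z": 0,"wx": 0,"wy": 0,"wz": 0,"hand": -1},
    {"x": 0,"y": 0,"z": 0,"wx": 0,"wy": 0,"wz": 0,"hand": -1},
    {"x": 0,"y": 0,"z": 0,"wx": 0,"wy": 0,"wz": 0,"hand": -1},
    {"x": 0,"y": 0,"z": 0,"wx": 0,"wy": 0,"wz": 0,"hand": -1}
  ]
}}

```text
time: 14.47
tool_pos: [0.4823, -0.1389, 0.0374]
tool_rot: [-0.0, 0.997, -0.071, -0.001]
contact_force: [0.1, -0.3, -1.5]
gripper_width: 0.105
grasp_force: 39.5
```

Grip force has dropped, which is probably the announced slackening. I'll pause and check.

Request:
{"op": "send_rows", "data": {
  "rows": [
    {"x": 0,"y": 0,"z": 0,"wx": 0,"wy": 0,"wz": 0,"hand": -1},
    {"x": 0,"y": 0,"z": 0,"wx": 0,"wy": 0,"wz": 0,"hand": -1},
    {"x": 0,"y": 0,"z": 0,"wx": 0,"wy": 0,"wz": 0,"hand": -1},
    {"x": 0,"y": 0,"z": 0,"wx": 0,"wy": 0,"wz": 0,"hand": -1},
    {"x": 0,"y": 0,"z": 0,"wx": 0,"wy": 0,"wz": 0,"hand": -1},
    {"x": 0,"y": 0,"z": 0,"wx": 0,"wy": 0,"wz": 0,"hand": -1},
    {"x": 0,"y": 0,"z": 0,"wx": 0,"wy": 0,"wz": 0,"hand": -1},
    {"x": 0,"y": 0,"z": 0,"wx": 0,"wy": 0,"wz": 0,"hand": -1},
    {"x": 0,"y": 0,"z": 0,"wx": 0,"wy": 0,"wz": 0,"hand": -1},
    {"x": 0,"y": 0,"z": 0,"wx": 0,"wy": 0,"wz": 0,"hand": -1}
  ]
}}

```text
time: 15.3
tool_pos: [0.4826, -0.1391, 0.0376]
tool_rot: [-0.0, 0.997, -0.072, -0.001]
contact_force: [0.2, 0.3, -1.6]
gripper_width: 0.106
grasp_force: 63.5
```

```bash
python3 - <<'E'
from h import *
d=np.array([.9898,-.1425]);m=np.array([.5513,-.1491])
p,R,s=pose();print(p,yaw(R),s["contact_force"].round(1),s["grasp_force"]); go((*(m-.025*d),.038,-.143))
E
```

```text
[ 0.48263421 -0.13906452  0.03757975] -0.1431820929977616 [ 0.2  0.3 -1.6] 63.514695167541504
turn [-0.     0.001 -0.   ] shift [ 0.296  0.001 -0.003] rows>= 1 2
```

Request:
{"op": "send_rows", "data": {
  "rows": [
    {"x": 0.03,"y": 0,"z": 0,"wx": 0,"wy": 0,"wz": 0,"hand": -1},
    {"x": 0.03,"y": 0,"z": 0,"wx": 0,"wy": 0,"wz": 0,"hand": -1},
    {"x": 0.03,"y": 0,"z": 0,"wx": 0,"wy": 0,"wz": 0,"hand": -1},
    {"x": 0.03,"y": 0,"z": 0,"wx": 0,"wy": 0,"wz": 0,"hand": -1},
    {"x": 0.03,"y": 0,"z": 0,"wx": 0,"wy": 0,"wz": 0,"hand": -1},
    {"x": 0.03,"y": 0,"z": 0,"wx": 0,"wy": 0,"wz": 0,"hand": -1},
    {"x": 0.03,"y": 0,"z": 0,"wx": 0,"wy": 0,"wz": 0,"hand": -1},
    {"x": 0.03,"y": 0,"z": 0,"wx": 0,"wy": 0,"wz": 0,"hand": -1},
    {"x": 0.02,"y": 0,"z": 0,"wx": 0,"wy": 0,"wz": 0,"hand": -1},
    {"x": 0,"y": 0,"z": 0,"wx": 0,"wy": 0,"wz": 0,"hand": -1}
  ]
}}

```text
time: 16.13
tool_pos: [0.522, -0.1448, 0.0377]
tool_rot: [-0.0, 0.997, -0.071, -0.0]
contact_force: [-0.1, -0.7, -1.6]
gripper_width: 0.104
grasp_force: 63.6
```

Request:
{"op": "send_rows", "data": {
  "rows": [
    {"x": 0.01,"y": 0,"z": 0,"wx": 0,"wy": 0,"wz": 0,"hand": -1},
    {"x": 0.01,"y": 0,"z": 0,"wx": 0,"wy": 0,"wz": 0,"hand": -1},
    {"x": 0.01,"y": 0,"z": 0,"wx": 0,"wy": 0,"wz": 0,"hand": -1},
    {"x": 0,"y": 0,"z": 0,"wx": 0,"wy": 0,"wz": 0,"hand": -1},
    {"x": 0,"y": 0,"z": 0,"wx": 0,"wy": 0,"wz": 0,"hand": -1},
    {"x": 0,"y": 0,"z": 0,"wx": 0,"wy": 0,"wz": 0,"hand": -1},
    {"x": 0,"y": 0,"z": 0,"wx": 0,"wy": 0,"wz": 0,"hand": -1},
    {"x": 0,"y": 0,"z": 0,"wx": 0,"wy": 0,"wz": 0,"hand": -1},
    {"x": 0,"y": 0,"z": 0,"wx": 0,"wy": 0,"wz": 0,"hand": -1},
    {"x": 0,"y": 0,"z": 0,"wx": 0,"wy": 0,"wz": 0,"hand": -1}
  ]
}}

```text
time: 16.97
tool_pos: [0.5257, -0.1453, 0.0376]
tool_rot: [-0.0, 0.997, -0.072, -0.001]
contact_force: [0.2, 0.5, -1.8]
gripper_width: 0.104
grasp_force: 63.6
```

Request:
{"op": "send_rows", "data": {
  "rows": [
    {"x": 0.007,"y": 0,"z": 0,"wx": 0,"wy": 0,"wz": 0,"hand": -1},
    {"x": 0.007,"y": 0,"z": 0,"wx": 0,"wy": 0,"wz": 0,"hand": -1},
    {"x": 0,"y": 0,"z": 0,"wx": 0,"wy": 0,"wz": 0,"hand": -1},
    {"x": 0,"y": 0,"z": 0,"wx": 0,"wy": 0,"wz": 0,"hand": -1},
    {"x": 0,"y": 0,"z": 0,"wx": 0,"wy": 0,"wz": 0,"hand": -1},
    {"x": 0,"y": 0,"z": 0,"wx": 0,"wy": 0,"wz": 0,"hand": -1},
    {"x": 0,"y": 0,"z": 0,"wx": 0,"wy": 0,"wz": 0,"hand": -1},
    {"x": 0,"y": 0,"z": 0,"wx": 0,"wy": 0,"wz": 0,"hand": -1},
    {"x": 0,"y": 0,"z": 0,"wx": 0,"wy": 0,"wz": 0,"hand": -1},
    {"x": 0,"y": 0,"z": 0,"wx": 0,"wy": 0,"wz": 0,"hand": -1}
  ]
}}

```text
time: 17.8
tool_pos: [0.5265, -0.1453, 0.0371]
tool_rot: [-0.0, 0.997, -0.071, -0.002]
contact_force: [-4.9, 0.6, 0.6]
gripper_width: 0.101
grasp_force: 64.1
```

Request:
{"op": "send_rows", "data": {
  "rows": [
    {"x": 0.007,"y": 0,"z": 0,"wx": 0,"wy": 0,"wz": 0,"hand": -1},
    {"x": 0.007,"y": 0,"z": 0,"wx": 0,"wy": 0,"wz": 0,"hand": -1},
    {"x": 0,"y": 0,"z": 0,"wx": 0,"wy": 0,"wz": 0,"hand": -1},
    {"x": 0,"y": 0,"z": 0,"wx": 0,"wy": 0,"wz": 0,"hand": -1},
    {"x": 0,"y": 0,"z": 0,"wx": 0,"wy": 0,"wz": 0,"hand": -1},
    {"x": 0,"y": 0,"z": 0,"wx": 0,"wy": 0,"wz": 0,"hand": -1},
    {"x": 0,"y": 0,"z": 0,"wx": 0,"wy": 0,"wz": 0,"hand": -1},
    {"x": 0,"y": 0,"z": 0,"wx": 0,"wy": 0,"wz": 0,"hand": -1},
    {"x": 0,"y": 0,"z": 0,"wx": 0,"wy": 0,"wz": 0,"hand": -1},
    {"x": 0,"y": 0,"z": 0,"wx": 0,"wy": 0,"wz": 0,"hand": -1}
  ]
}}

```text
time: 18.63
tool_pos: [0.5266, -0.1452, 0.0364]
tool_rot: [-0.001, 0.997, -0.071, -0.005]
contact_force: [-10.9, 1.6, 3.9]
gripper_width: 0.105
grasp_force: 64.5
```

Firm contact at x=0.5266, so the slide is home. I release it and lift.

Request:
{"op": "send_rows", "data": {
  "rows": [
    {"x": -0.01,"y": 0,"z": 0,"wx": 0,"wy": 0,"wz": 0,"hand": 0},
    {"x": 0,"y": 0,"z": 0,"wx": 0,"wy": 0,"wz": 0,"hand": 0},
    {"x": 0,"y": 0,"z": 0,"wx": 0,"wy": 0,"wz": 0,"hand": 0},
    {"x": 0,"y": 0,"z": 0,"wx": 0,"wy": 0,"wz": 0,"hand": 0},
    {"x": 0,"y": 0,"z": 0,"wx": 0,"wy": 0,"wz": 0,"hand": 0},
    {"x": 0,"y": 0,"z": 0,"wx": 0,"wy": 0,"wz": 0,"hand": 0},
    {"x": 0,"y": 0,"z": -0.2,"wx": 0,"wy": 0,"wz": 0,"hand": 0},
    {"x": 0,"y": 0,"z": -0.2,"wx": 0,"wy": 0,"wz": 0,"hand": 0},
    {"x": 0,"y": 0,"z": -0.2,"wx": 0,"wy": 0,"wz": 0,"hand": 0},
    {"x": 0,"y": 0,"z": -0.2,"wx": 0,"wy": 0,"wz": 0,"hand": 0}
  ]
}}

```text
time: 19.47
tool_pos: [0.5284, -0.1456, 0.1588]
tool_rot: [-0.0, 0.997, -0.072, -0.001]
contact_force: [0.9, -0.8, -0.0]
gripper_width: 0.5
grasp_force: 0.0
```

Request:
{"op": "send_rows", "data": {
  "rows": [
    {"x": -0.24,"y": 0,"z": -0.09,"wx": 0,"wy": 0,"wz": 0,"hand": -0.4},
    {"x": -0.24,"y": 0,"z": -0.09,"wx": 0,"wy": 0,"wz": 0,"hand": -0.4},
    {"x": -0.24,"y": 0,"z": -0.09,"wx": 0,"wy": 0,"wz": 0,"hand": -0.4},
    {"x": 0,"y": 0,"z": 0,"wx": 0,"wy": 0,"wz": -0.145,"hand": -0.4},
    {"x": 0,"y": 0,"z": 0,"wx": 0,"wy": 0,"wz": -0.145,"hand": -0.4},
    {"x": 0,"y": 0,"z": 0,"wx": 0,"wy": 0,"wz": -0.145,"hand": -0.4},
    {"x": 0,"y": 0,"z": 0,"wx": 0,"wy": 0,"wz": -0.145,"hand": -0.4},
    {"x": 0,"y": 0,"z": 0,"wx": 0,"wy": 0,"wz": -0.145,"hand": -0.4},
    {"x": 0,"y": 0,"z": 0,"wx": 0,"wy": 0,"wz": -0.12,"hand": -0.4},
    {"x": 0,"y": 0,"z": 0,"wx": 0,"wy": 0,"wz": 0,"hand": -0.4}
  ]
}}

```text
time: 20.3
tool_pos: [0.4217, -0.1303, 0.1983]
tool_rot: [-0.0, 0.966, 0.258, -0.0]
contact_force: [0.2, -0.6, 0.3]
gripper_width: 0.297
grasp_force: 0.0
```

```bash
python3 snap.py top t2 150 130 320 180; python3 - <<'E'
from h import *
# want tray C view: camera above tray. C (.4343,.0926), yaw .522
phi=.522; x=np.array([np.cos(phi),np.sin(phi)])
go((*(np.array([.4343,.0926])-.13*x),.21,phi))
E
```

```text
20.35 [ 0.4217 -0.1303  0.1983] 0.5185 [-6.e-04 -5.e-04 -1.e+00] 0.3027603177905502 scale 2.5
turn [-0.001  0.001 -0.004] shift [-0.053 -1.246 -0.078] rows>= 1 5
```

View pics/t2.png

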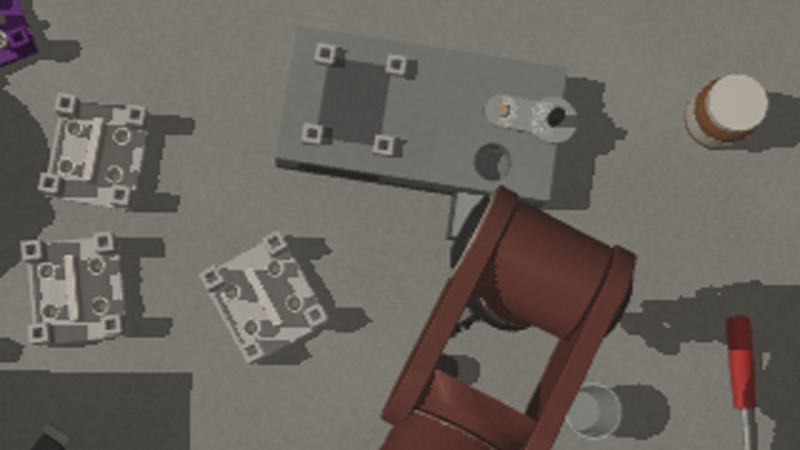

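Top view: cover swung clear to the right (knob at (557,117)), port hole open at (492,160), trays where they were. Now the wrist goes over tray C. Sockets will be found by code: dark squares near the predicted post tops.

Request:
{"op": "send_rows", "data": {
  "rows": [
    {"x": -0.009,"y": -0.208,"z": -0.013,"wx": 0,"wy": 0,"wz": 0,"hand": -0.5},
    {"x": -0.009,"y": -0.208,"z": -0.013,"wx": 0,"wy": 0,"wz": 0,"hand": -0.5},
    {"x": -0.009,"y": -0.208,"z": -0.013,"wx": 0,"wy": 0,"wz": 0,"hand": -0.5},
    {"x": -0.009,"y": -0.208,"z": -0.013,"wx": 0,"wy": 0,"wz": 0,"hand": -0.5},
    {"x": -0.009,"y": -0.208,"z": -0.013,"wx": 0,"wy": 0,"wz": 0,"hand": -0.5},
    {"x": -0.009,"y": -0.208,"z": -0.013,"wx": 0,"wy": 0,"wz": 0,"hand": -0.5},
    {"x": 0,"y": 0,"z": 0,"wx": 0,"wy": 0,"wz": 0,"hand": -0.5},
    {"x": 0,"y": 0,"z": 0,"wx": 0,"wy": 0,"wz": 0,"hand": -0.5},
    {"x": 0,"y": 0,"z": 0,"wx": 0,"wy": 0,"wz": 0,"hand": -0.5},
    {"x": 0,"y": 0,"z": 0,"wx": 0,"wy": 0,"wz": 0,"hand": -0.5}
  ]
}}

```text
time: 21.18
tool_pos: [0.3219, 0.0275, 0.21]
tool_rot: [-0.0, 0.967, 0.256, -0.001]
contact_force: [-0.0, -0.5, -0.3]
gripper_width: 0.253
grasp_force: 0.0
```

```bash
cat >> h.py <<'E'
def sock(im,c,xy,phi,z,win=16):
    """find the four square sockets near the predicted pose; returns yaw, origin, residuals, pixels"""
    r=np.array([[np.cos(phi),-np.sin(phi)],[np.sin(phi),np.cos(phi)]]); g=cv2.cvtColor(im,cv2.COLOR_BGR2GRAY); k=4; found=[];loc=[]
    pr=proj("",[[*(np.array(xy)+r@l),z] for l in C4],c)
    side=np.linalg.norm(pr[0]-pr[1])/.078*.011
    for l,u in zip(C4,pr):
        x0,y0=(u-win).astype(int)
        if min(x0,y0)<0 or x0+2*win>560 or y0+2*win>420: continue
        w=cv2.resize(g[y0:y0+2*win,x0:x0+2*win],None,fx=k,fy=k,interpolation=cv2.INTER_CUBIC); best=None
        for t in range(50,235,6):
            n,lab,st,ce=cv2.connectedComponentsWithStats((w<t).astype(np.uint8))
            for i in range(1,n):
                a=st[i,4]/k**2; bx=st[i]
                if bx[0]==0 or bx[1]==0 or bx[0]+bx[2]==w.shape[1] or bx[1]+bx[3]==w.shape[0]: continue
                if not .55*side**2<a<1.35*side**2: continue
                e=abs(a-.95*side**2)/side**2+np.linalg.norm((ce[i]+.5)/k-.5+[x0,y0]-u)/40
                if best is None or e<best[0]: best=(e,(ce[i]+.5)/k-.5+[x0,y0])
        if best: found.append(best[1]);loc.append(l)
    if len(found)<3: print("only",len(found)); return None
    w=plane("",found,z,c); return (*fit(loc,w),np.array(found))
E
cat > see.py <<'E'
import sys
from h import *; import pickle
np.set_printoptions(precision=4,suppress=True)
f=sys.argv[1]; x,y,phi,z=map(float,sys.argv[2:6]); c=calibration("wrist"); im=grab_frame("wrist"); pickle.dump((c,im),open(f"pics/{f}.pkl","wb"))
o=sock(im,c,(x,y),phi,z); p,R,s=pose(); print("t",s["time"],p,round(yaw(R),4)); print(o)
E
python3 see.py w5 .4343 .0926 .522 .052
```

```text
only 2
t 21.2333 [0.3218 0.0274 0.2099] 0.5183
None
```

```bash
python3 - <<'E'
from h import *; import pickle
c,im=pickle.load(open("pics/w5.pkl","rb")); a=.522; r=np.array([[np.cos(a),-np.sin(a)],[np.sin(a),np.cos(a)]])
u=proj("",[[*(np.array([.4343,.0926])+r@l),.052] for l in C4],c); print(u)
for q in u: cv2.drawMarker(im,tuple(q.astype(int)),(0,0,255),0,8)
cv2.imwrite("pics/w5.png",cv2.resize(im[0:330,60:500],None,fx=1.818,fy=1.818,interpolation=cv2.INTER_CUBIC))
E
```

```text
[[229.64673363 -32.16187226]
 [332.14411815 -32.58138341]
 [234.68973961  92.48147608]
 [328.10815927  92.15963564]]
```

View pics/w5.png

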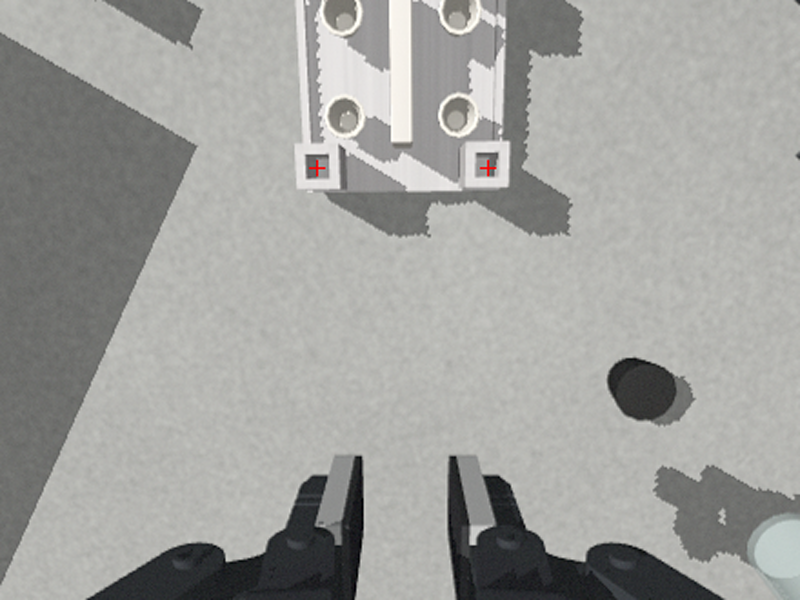

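The markers sit right on tray C's rear sockets at (316,168) and (488,168). The camera only needs to move about 10 cm further forward.

Request:
{"op": "send_rows", "data": {
  "rows": [
    {"x": 0.167,"y": 0,"z": 0,"wx": 0,"wy": 0,"wz": 0,"hand": -0.55},
    {"x": 0.167,"y": 0,"z": 0,"wx": 0,"wy": 0,"wz": 0,"hand": -0.55},
    {"x": 0.167,"y": 0,"z": 0,"wx": 0,"wy": 0,"wz": 0,"hand": -0.55},
    {"x": 0.167,"y": 0,"z": 0,"wx": 0,"wy": 0,"wz": 0,"hand": -0.55},
    {"x": 0,"y": 0,"z": 0,"wx": 0,"wy": 0,"wz": 0,"hand": -0.55},
    {"x": 0,"y": 0,"z": 0,"wx": 0,"wy": 0,"wz": 0,"hand": -0.55},
    {"x": 0,"y": 0,"z": 0,"wx": 0,"wy": 0,"wz": 0,"hand": -0.55},
    {"x": 0,"y": 0,"z": 0,"wx": 0,"wy": 0,"wz": 0,"hand": -0.55},
    {"x": 0,"y": 0,"z": 0,"wx": 0,"wy": 0,"wz": 0,"hand": -0.55},
    {"x": 0,"y": 0,"z": 0,"wx": 0,"wy": 0,"wz": 0,"hand": -0.55}
  ]
}}

```text
time: 22.07
tool_pos: [0.4082, 0.0775, 0.2102]
tool_rot: [-0.0, 0.966, 0.257, -0.0]
contact_force: [-0.2, 0.8, -0.5]
gripper_width: 0.226
grasp_force: 0.0
```

```bash
cat >> see.py <<'E'
if o and len(sys.argv)>6: go((*o[1],float(sys.argv[6]),o[0]))
E
python3 see.py w6 .4343 .0926 .522 .052 .034
```

```text
t 22.1167 [0.4082 0.0776 0.2102] 0.5198
(np.float64(0.5307013168884487), array([0.4351, 0.0941]), array([0.0001, 0.0001, 0.0001, 0.0001]), array([[234.2077, 103.3991],
       [326.4993, 102.281 ],
       [239.1234, 206.1156],
       [324.0359, 205.2312]]))
turn [-0.     0.    -0.014] shift [ 0.211 -0.004  1.175] rows>= 1 5
```

Request:
{"op": "send_rows", "data": {
  "rows": [
    {"x": 0.105,"y": -0.002,"z": 0,"wx": 0,"wy": 0,"wz": -0.014,"hand": -0.55},
    {"x": 0.106,"y": -0.002,"z": 0,"wx": 0,"wy": 0,"wz": 0,"hand": -0.55},
    {"x": 0,"y": 0,"z": 0.18,"wx": 0,"wy": 0,"wz": 0,"hand": -0.55},
    {"x": 0,"y": 0,"z": 0.18,"wx": 0,"wy": 0,"wz": 0,"hand": -0.55},
    {"x": 0,"y": 0,"z": 0.18,"wx": 0,"wy": 0,"wz": 0,"hand": -0.55},
    {"x": 0,"y": 0,"z": 0.18,"wx": 0,"wy": 0,"wz": 0,"hand": -0.55},
    {"x": 0,"y": 0,"z": 0.18,"wx": 0,"wy": 0,"wz": 0,"hand": -0.55},
    {"x": 0,"y": 0,"z": 0,"wx": 0,"wy": 0,"wz": 0,"hand": -0.55},
    {"x": 0,"y": 0,"z": 0,"wx": 0,"wy": 0,"wz": 0,"hand": -0.55},
    {"x": 0,"y": 0,"z": 0,"wx": 0,"wy": 0,"wz": 0,"hand": -0.55}
  ]
}}

```text
time: 22.95
tool_pos: [0.4364, 0.0944, 0.0766]
tool_rot: [-0.0, 0.965, 0.263, 0.001]
contact_force: [0.6, -0.2, 0.1]
gripper_width: 0.225
grasp_force: 0.0
```

```bash
python3 -c "
from h import *
print(pose()[0]);go((.4351,.0941,.034,.5307))"
```

```text
[0.43639606 0.09437837 0.07662238]
turn [ 0.    -0.002  0.001] shift [-0.008 -0.003  0.284] rows>= 1 2
```

Request:
{"op": "send_rows", "data": {
  "rows": [
    {"x": -0.008,"y": -0.003,"z": 0.09,"wx": 0,"wy": 0,"wz": 0,"hand": -0.55},
    {"x": 0,"y": 0,"z": 0.09,"wx": 0,"wy": 0,"wz": 0,"hand": -0.55},
    {"x": 0,"y": 0,"z": 0.07,"wx": 0,"wy": 0,"wz": 0,"hand": -0.55},
    {"x": 0,"y": 0,"z": 0.034,"wx": 0,"wy": 0,"wz": 0,"hand": -0.55},
    {"x": 0,"y": 0,"z": 0,"wx": 0,"wy": 0,"wz": 0,"hand": -0.55},
    {"x": 0,"y": 0,"z": 0,"wx": 0,"wy": 0,"wz": 0,"hand": -0.55},
    {"x": 0,"y": 0,"z": 0,"wx": 0,"wy": 0,"wz": 0,"hand": -1},
    {"x": 0,"y": 0,"z": 0,"wx": 0,"wy": 0,"wz": 0,"hand": -1},
    {"x": 0,"y": 0,"z": 0,"wx": 0,"wy": 0,"wz": 0,"hand": -1},
    {"x": 0,"y": 0,"z": 0,"wx": 0,"wy": 0,"wz": 0,"hand": -1}
  ]
}}

```text
time: 23.78
tool_pos: [0.435, 0.0942, 0.0335]
tool_rot: [-0.0, 0.965, 0.263, 0.0]
contact_force: [-0.9, -0.0, 5.6]
gripper_width: 0.098
grasp_force: 62.6
```

Request:
{"op": "send_rows", "data": {
  "rows": [
    {"x": 0,"y": 0,"z": 0,"wx": 0,"wy": 0,"wz": 0,"hand": -1},
    {"x": 0,"y": 0,"z": -0.1,"wx": 0,"wy": 0,"wz": 0,"hand": -1},
    {"x": 0,"y": 0,"z": -0.2,"wx": 0,"wy": 0,"wz": 0,"hand": -1},
    {"x": 0,"y": 0,"z": -0.2,"wx": 0,"wy": 0,"wz": 0,"hand": -1},
    {"x": 0,"y": 0,"z": -0.2,"wx": 0,"wy": 0,"wz": 0,"hand": -1},
    {"x": 0,"y": 0,"z": -0.2,"wx": 0,"wy": 0,"wz": 0,"hand": -1},
    {"x": 0,"y": 0,"z": -0.1,"wx": 0,"wy": 0,"wz": 0,"hand": -1},
    {"x": 0,"y": 0,"z": 0,"wx": 0,"wy": 0,"wz": 0,"hand": -1},
    {"x": 0,"y": 0,"z": 0,"wx": 0,"wy": 0,"wz": 0,"hand": -1},
    {"x": 0,"y": 0,"z": 0,"wx": 0,"wy": 0,"wz": 0,"hand": -1}
  ]
}}

```text
time: 24.62
tool_pos: [0.4329, 0.0941, 0.1798]
tool_rot: [-0.001, 0.965, 0.263, -0.002]
contact_force: [0.8, -0.5, -3.9]
gripper_width: 0.099
grasp_force: 61.6
```

```bash
cat > held.py <<'E'
import sys
# pose of the tray in the hand, tool axes: dx,dy,dyaw (tray post tops lie 18 mm above TCP when TCP was at z .034 over the tray)
from h import *; import pickle
c=calibration("wrist"); im=grab_frame("wrist"); p,R,s=pose(); f=yaw(R); pickle.dump((c,im),open(f"pics/{sys.argv[1]}.pkl","wb"))
o=sock(im,c,p[:2],f,p[2]+float(sys.argv[2]),win=22); print("t",s["time"],p,round(f,4),s["gripper_width"],s["grasp_force"])
if o: d=o[1]-p[:2]; x=np.array([np.cos(f),np.sin(f)]); print("held dx",d@x,"dy",d@[x[1],-x[0]],"dyaw",(o[0]-f+np.pi/2)%np.pi-np.pi/2,"res",o[2])
E
python3 held.py w7 .018
```

```text
only 2
t 24.6667 [0.4326799  0.09405619 0.17947524] 0.5315 0.09535746055806629 61.548911333084106
```

```bash
sed -i 's/if len(found)<3/if len(found)<2/' h.py; python3 held.py w8 .018; python3 - <<'E'
from h import *; import pickle
c,im=pickle.load(open("pics/w8.pkl","rb")); p,R,s=pose(); f=yaw(R)
print(sock(im,c,p[:2],f,p[2]+.018,win=22))
phi=-.144;x=np.array([np.cos(phi),np.sin(phi)]);S=np.array([.6478,-.0016]); go((*(S-.16*x),.215,phi))
E
```

```text
t 24.7167 [0.43272241 0.09404522 0.17951901] 0.5316 0.09679387133486636 61.54881834983826
held dx 0.00023333939339336603 dy 0.00047464447508576763 dyaw -0.0004203534528088859 res [0.00010712 0.00010712]
(np.float64(0.5311572314391847), array([0.43316415, 0.09375435]), array([0.00010712, 0.00010712]), array([[177.81067734, 184.42575343],
       [387.10526715, 184.69497571]]))
turn [-0.001  0.007  0.86 ] shift [ 0.444  0.425 -0.237] rows>= 6 3
```

Request:
{"op": "send_rows", "data": {
  "rows": [
    {"x": 0,"y": 0,"z": -0.04,"wx": 0,"wy": 0.007,"wz": 0.143,"hand": -1},
    {"x": 0,"y": 0,"z": -0.04,"wx": 0,"wy": 0,"wz": 0.143,"hand": -1},
    {"x": 0,"y": 0,"z": -0.04,"wx": 0,"wy": 0,"wz": 0.143,"hand": -1},
    {"x": 0,"y": 0,"z": -0.04,"wx": 0,"wy": 0,"wz": 0.143,"hand": -1},
    {"x": 0,"y": 0,"z": -0.04,"wx": 0,"wy": 0,"wz": 0.143,"hand": -1},
    {"x": 0,"y": 0,"z": -0.04,"wx": 0,"wy": 0,"wz": 0.145,"hand": -1},
    {"x": 0.21,"y": 0.106,"z": 0,"wx": 0,"wy": 0,"wz": 0,"hand": -1},
    {"x": 0.21,"y": 0.106,"z": 0,"wx": 0,"wy": 0,"wz": 0,"hand": -1},
    {"x": 0.21,"y": 0.106,"z": 0,"wx": 0,"wy": 0,"wz": 0,"hand": -1},
    {"x": 0.21,"y": 0.107,"z": 0,"wx": 0,"wy": 0,"wz": 0,"hand": -1}
  ]
}}

```text
time: 25.55
tool_pos: [0.55, 0.012, 0.2163]
tool_rot: [-0.002, 0.997, -0.072, 0.0]
contact_force: [-0.2, 0.2, -3.5]
gripper_width: 0.095
grasp_force: 61.5
```

Request:
{"op": "send_rows", "data": {
  "rows": [
    {"x": 0,"y": 0,"z": 0,"wx": 0,"wy": 0,"wz": 0,"hand": -1},
    {"x": 0,"y": 0,"z": 0,"wx": 0,"wy": 0,"wz": 0,"hand": -1},
    {"x": 0,"y": 0,"z": 0,"wx": 0,"wy": 0,"wz": 0,"hand": -1},
    {"x": 0,"y": 0,"z": 0,"wx": 0,"wy": 0,"wz": 0,"hand": -1},
    {"x": 0,"y": 0,"z": 0,"wx": 0,"wy": 0,"wz": 0,"hand": -1},
    {"x": 0,"y": 0,"z": 0,"wx": 0,"wy": 0,"wz": 0,"hand": -1},
    {"x": 0,"y": 0,"z": 0,"wx": 0,"wy": 0,"wz": 0,"hand": -1},
    {"x": 0,"y": 0,"z": 0,"wx": 0,"wy": 0,"wz": 0,"hand": -1},
    {"x": 0,"y": 0,"z": 0,"wx": 0,"wy": 0,"wz": 0,"hand": -1},
    {"x": 0,"y": 0,"z": 0,"wx": 0,"wy": 0,"wz": 0,"hand": -1}
  ]
}}

```text
time: 26.38
tool_pos: [0.5496, 0.013, 0.2187]
tool_rot: [-0.002, 0.997, -0.072, 0.002]
contact_force: [0.0, 0.3, -2.9]
gripper_width: 0.099
grasp_force: 61.5
```

```bash
python3 see.py w9 .6478 -.0016 -.144 .074 .13; python3 held.py w10 .018
```

```text
t 26.4333 [0.5497 0.0129 0.2186] -0.1438
(np.float64(-0.1430074096350159), array([ 0.6484, -0.0007]), array([0.0001, 0.0001]), array([[236.01  , 131.2235],
       [330.4947, 131.198 ]]))
turn [-0.004 -0.005 -0.001] shift [ 0.664 -0.004  0.591] rows>= 1 4
t 26.4833 [0.5496903  0.01291162 0.21863231] -0.1439 0.09456627790954505 61.47996425628662
held dx -9.580961829471418e-05 dy -0.0006173889608277754 dyaw -6.636087739853025e-05 res [1.54160921e-05 1.54160921e-05]
```

Request:
{"op": "send_rows", "data": {
  "rows": [
    {"x": 0.166,"y": 0,"z": 0,"wx": -0.004,"wy": -0.005,"wz": 0,"hand": -1},
    {"x": 0.166,"y": 0,"z": 0,"wx": 0,"wy": 0,"wz": 0,"hand": -1},
    {"x": 0.166,"y": 0,"z": 0,"wx": 0,"wy": 0,"wz": 0,"hand": -1},
    {"x": 0.166,"y": 0,"z": 0,"wx": 0,"wy": 0,"wz": 0,"hand": -1},
    {"x": 0,"y": 0,"z": 0.15,"wx": 0,"wy": 0,"wz": 0,"hand": -1},
    {"x": 0,"y": 0,"z": 0.15,"wx": 0,"wy": 0,"wz": 0,"hand": -1},
    {"x": 0,"y": 0,"z": 0.15,"wx": 0,"wy": 0,"wz": 0,"hand": -1},
    {"x": 0,"y": 0,"z": 0.13,"wx": 0,"wy": 0,"wz": 0,"hand": -1},
    {"x": 0,"y": 0,"z": 0,"wx": 0,"wy": 0,"wz": 0,"hand": -1},
    {"x": 0,"y": 0,"z": 0,"wx": 0,"wy": 0,"wz": 0,"hand": -1}
  ]
}}

```text
time: 27.32
tool_pos: [0.6472, -0.0013, 0.13]
tool_rot: [-0.0, 0.997, -0.072, -0.002]
contact_force: [-0.2, 0.4, -1.7]
gripper_width: 0.098
grasp_force: 61.4
```

Request:
{"op": "send_rows", "data": {
  "rows": [
    {"x": 0,"y": 0,"z": 0,"wx": 0,"wy": 0,"wz": 0,"hand": -1},
    {"x": 0,"y": 0,"z": 0,"wx": 0,"wy": 0,"wz": 0,"hand": -1},
    {"x": 0,"y": 0,"z": 0,"wx": 0,"wy": 0,"wz": 0,"hand": -1},
    {"x": 0,"y": 0,"z": 0,"wx": 0,"wy": 0,"wz": 0,"hand": -1},
    {"x": 0,"y": 0,"z": 0,"wx": 0,"wy": 0,"wz": 0,"hand": -1},
    {"x": 0,"y": 0,"z": 0,"wx": 0,"wy": 0,"wz": 0,"hand": -1},
    {"x": 0,"y": 0,"z": 0,"wx": 0,"wy": 0,"wz": 0,"hand": -1},
    {"x": 0,"y": 0,"z": 0,"wx": 0,"wy": 0,"wz": 0,"hand": -1},
    {"x": 0,"y": 0,"z": 0,"wx": 0,"wy": 0,"wz": 0,"hand": -1},
    {"x": 0,"y": 0,"z": 0,"wx": 0,"wy": 0,"wz": 0,"hand": -1}
  ]
}}

```text
time: 28.15
tool_pos: [0.6482, -0.0014, 0.1315]
tool_rot: [-0.0, 0.997, -0.072, -0.0]
contact_force: [-0.5, 0.5, -2.3]
gripper_width: 0.098
grasp_force: 61.4
```

```bash
python3 held.py w11 .018; python3 -c "
from h import *
go((.6484,-.0007,.098,-.1435))"
```

```text
t 28.2 [ 0.64816793 -0.00138042  0.13147359] -0.1439 0.09593445743479263 61.431230306625366
held dx 5.13935060606715e-05 dy -0.0006499376202079572 dyaw -0.0006473948161538345 res [7.72462306e-05 7.72462306e-05]
turn [-0.     0.001 -0.001] shift [ 0.001 -0.005  0.223] rows>= 1 1
```

Request:
{"op": "send_rows", "data": {
  "rows": [
    {"x": 0,"y": 0,"z": 0.03,"wx": 0,"wy": 0,"wz": 0,"hand": -1},
    {"x": 0,"y": 0,"z": 0.03,"wx": 0,"wy": 0,"wz": 0,"hand": -1},
    {"x": 0,"y": 0,"z": 0.03,"wx": 0,"wy": 0,"wz": 0,"hand": -1},
    {"x": 0,"y": 0,"z": 0.03,"wx": 0,"wy": 0,"wz": 0,"hand": -1},
    {"x": 0,"y": 0,"z": 0.03,"wx": 0,"wy": 0,"wz": 0,"hand": -1},
    {"x": 0,"y": 0,"z": 0.02,"wx": 0,"wy": 0,"wz": 0,"hand": -1},
    {"x": 0,"y": 0,"z": 0.02,"wx": 0,"wy": 0,"wz": 0,"hand": -1},
    {"x": 0,"y": 0,"z": 0,"wx": 0,"wy": 0,"wz": 0,"hand": -1},
    {"x": 0,"y": 0,"z": 0,"wx": 0,"wy": 0,"wz": 0,"hand": -1},
    {"x": 0,"y": 0,"z": 0,"wx": 0,"wy": 0,"wz": 0,"hand": -1}
  ]
}}

```text
time: 29.03
tool_pos: [0.6484, -0.0014, 0.1034]
tool_rot: [-0.0, 0.997, -0.072, -0.0]
contact_force: [-0.2, -0.6, -3.1]
gripper_width: 0.096
grasp_force: 61.4
```

Request:
{"op": "send_rows", "data": {
  "rows": [
    {"x": 0,"y": 0,"z": 0.015,"wx": 0,"wy": 0,"wz": 0,"hand": -1},
    {"x": 0,"y": 0,"z": 0.015,"wx": 0,"wy": 0,"wz": 0,"hand": -1},
    {"x": 0,"y": 0,"z": 0.007,"wx": 0,"wy": 0,"wz": 0,"hand": -1},
    {"x": 0,"y": 0,"z": 0,"wx": 0,"wy": 0,"wz": 0,"hand": -1},
    {"x": 0,"y": 0,"z": 0,"wx": 0,"wy": 0,"wz": 0,"hand": -1},
    {"x": 0,"y": 0,"z": 0,"wx": 0,"wy": 0,"wz": 0,"hand": -1},
    {"x": 0,"y": 0,"z": 0,"wx": 0,"wy": 0,"wz": 0,"hand": -1},
    {"x": 0,"y": 0,"z": 0,"wx": 0,"wy": 0,"wz": 0,"hand": -1},
    {"x": 0,"y": 0,"z": 0,"wx": 0,"wy": 0,"wz": 0,"hand": -1},
    {"x": 0,"y": 0,"z": 0,"wx": 0,"wy": 0,"wz": 0,"hand": -1}
  ]
}}

```text
time: 29.87
tool_pos: [0.6483, -0.0014, 0.0977]
tool_rot: [-0.0, 0.997, -0.072, -0.0]
contact_force: [-0.8, 0.4, -1.3]
gripper_width: 0.098
grasp_force: 61.7
```

Request:
{"op": "send_rows", "data": {
  "rows": [
    {"x": 0,"y": 0,"z": 0,"wx": 0,"wy": 0,"wz": 0,"hand": -0.55},
    {"x": 0,"y": 0,"z": 0,"wx": 0,"wy": 0,"wz": 0,"hand": -0.55},
    {"x": 0,"y": 0,"z": 0,"wx": 0,"wy": 0,"wz": 0,"hand": -0.55},
    {"x": 0,"y": 0,"z": 0,"wx": 0,"wy": 0,"wz": 0,"hand": -0.55},
    {"x": 0,"y": 0,"z": 0,"wx": 0,"wy": 0,"wz": 0,"hand": -0.55},
    {"x": 0,"y": 0,"z": -0.1,"wx": 0,"wy": 0,"wz": 0,"hand": -0.55},
    {"x": 0,"y": 0,"z": -0.2,"wx": 0,"wy": 0,"wz": 0,"hand": -0.55},
    {"x": 0,"y": 0,"z": -0.2,"wx": 0,"wy": 0,"wz": 0,"hand": -0.55},
    {"x": 0,"y": 0,"z": -0.2,"wx": 0,"wy": 0,"wz": 0,"hand": -0.55},
    {"x": 0,"y": 0,"z": -0.2,"wx": 0,"wy": 0,"wz": 0,"hand": -0.55}
  ]
}}

```text
time: 30.7
tool_pos: [0.6482, -0.0014, 0.2354]
tool_rot: [-0.0, 0.997, -0.072, 0.0]
contact_force: [0.3, 0.5, -0.7]
gripper_width: 0.223
grasp_force: 0.0
```

Request:
{"op": "send_rows", "data": {
  "rows": [
    {"x": -0.05,"y": 0,"z": -0.1,"wx": 0,"wy": 0,"wz": 0,"hand": -0.55},
    {"x": -0.05,"y": 0,"z": -0.1,"wx": 0,"wy": 0,"wz": 0,"hand": -0.55},
    {"x": -0.05,"y": 0,"z": -0.1,"wx": 0,"wy": 0,"wz": 0,"hand": -0.55},
    {"x": -0.05,"y": 0,"z": 0,"wx": 0,"wy": 0,"wz": 0,"hand": -0.55},
    {"x": 0,"y": 0,"z": 0,"wx": 0,"wy": 0,"wz": 0,"hand": -0.55},
    {"x": 0,"y": 0,"z": 0,"wx": 0,"wy": 0,"wz": 0,"hand": -0.55},
    {"x": 0,"y": 0,"z": 0,"wx": 0,"wy": 0,"wz": 0,"hand": -0.55},
    {"x": 0,"y": 0,"z": 0,"wx": 0,"wy": 0,"wz": 0,"hand": -0.55},
    {"x": 0,"y": 0,"z": 0,"wx": 0,"wy": 0,"wz": 0,"hand": -0.55},
    {"x": 0,"y": 0,"z": 0,"wx": 0,"wy": 0,"wz": 0,"hand": -0.55}
  ]
}}

```text
time: 31.53
tool_pos: [0.6185, 0.0028, 0.2766]
tool_rot: [-0.0, 0.997, -0.072, -0.001]
contact_force: [-0.6, -1.1, 0.1]
gripper_width: 0.224
grasp_force: 0.0
```

```bash
python3 see.py w12 .6484 -.001 -.1435 .116; python3 - <<'E'
from h import *
phi=-.1535;x=np.array([np.cos(phi),np.sin(phi)]);go((*(np.array([.5927,.2831])-.03*x),.21,phi))
ct=calibration("top");im=grab_frame("top")
for n,q in dict(A=(.5927,.2831,-.1535),B=(.4409,.2997,.127)).items():
    o=sock(im,ct,q[:2],q[2],.052,win=9); print(n,o and o[:3])
E
```

```text
t 31.5833 [0.6186 0.0029 0.2768] -0.144
(np.float64(-0.14210324713506253), array([ 0.6484, -0.0006]), array([0.0002, 0.0003, 0.0002, 0.0002]), array([[236.5448, 104.4377],
       [327.7338, 104.4345],
       [240.4501, 206.2107],
       [324.5384, 206.3052]]))
turn [-0.     0.002  0.012] shift [-0.656 -1.82   0.445] rows>= 1 8
A (np.float64(-0.15336014213731244), array([0.59302613, 0.28355923]), array([4.77781674e-05, 1.35743981e-04, 1.30356079e-04, 5.16289782e-05]))
B (np.float64(0.12923666783453117), array([0.44123752, 0.30071003]), array([1.01695092e-04, 5.87913429e-05, 6.34800723e-05, 3.74636927e-05]))
```

Tray one is seated (0.6484, -0.0006, residuals 0.2 mm). Next is tray A.

Request:
{"op": "send_rows", "data": {
  "rows": [
    {"x": -0.082,"y": -0.2275,"z": 0.055,"wx": 0,"wy": 0,"wz": 0.012,"hand": -0.55},
    {"x": -0.082,"y": -0.2275,"z": 0.055,"wx": 0,"wy": 0,"wz": 0,"hand": -0.55},
    {"x": -0.082,"y": -0.2275,"z": 0.055,"wx": 0,"wy": 0,"wz": 0,"hand": -0.55},
    {"x": -0.082,"y": -0.2275,"z": 0.055,"wx": 0,"wy": 0,"wz": 0,"hand": -0.55},
    {"x": -0.082,"y": -0.2275,"z": 0.055,"wx": 0,"wy": 0,"wz": 0,"hand": -0.55},
    {"x": -0.082,"y": -0.2275,"z": 0.055,"wx": 0,"wy": 0,"wz": 0,"hand": -0.55},
    {"x": -0.082,"y": -0.2275,"z": 0.055,"wx": 0,"wy": 0,"wz": 0,"hand": -0.55},
    {"x": -0.082,"y": -0.2275,"z": 0.06,"wx": 0,"wy": 0,"wz": 0,"hand": -0.55},
    {"x": 0,"y": 0,"z": 0,"wx": 0,"wy": 0,"wz": 0,"hand": -0.55},
    {"x": 0,"y": 0,"z": 0,"wx": 0,"wy": 0,"wz": 0,"hand": -0.55}
  ]
}}

```text
time: 32.47
tool_pos: [0.5617, 0.2891, 0.2098]
tool_rot: [0.0, 0.997, -0.075, -0.001]
contact_force: [-0.4, -0.2, -0.2]
gripper_width: 0.227
grasp_force: 0.0
```

Request:
{"op": "send_rows", "data": {
  "rows": [
    {"x": 0,"y": 0,"z": 0,"wx": 0,"wy": 0,"wz": 0,"hand": -0.55},
    {"x": 0,"y": 0,"z": 0,"wx": 0,"wy": 0,"wz": 0,"hand": -0.55},
    {"x": 0,"y": 0,"z": 0,"wx": 0,"wy": 0,"wz": 0,"hand": -0.55},
    {"x": 0,"y": 0,"z": 0,"wx": 0,"wy": 0,"wz": 0,"hand": -0.55},
    {"x": 0,"y": 0,"z": 0,"wx": 0,"wy": 0,"wz": 0,"hand": -0.55},
    {"x": 0,"y": 0,"z": 0,"wx": 0,"wy": 0,"wz": 0,"hand": -0.55},
    {"x": 0,"y": 0,"z": 0,"wx": 0,"wy": 0,"wz": 0,"hand": -0.55},
    {"x": 0,"y": 0,"z": 0,"wx": 0,"wy": 0,"wz": 0,"hand": -0.55},
    {"x": 0,"y": 0,"z": 0,"wx": 0,"wy": 0,"wz": 0,"hand": -0.55},
    {"x": 0,"y": 0,"z": 0,"wx": 0,"wy": 0,"wz": 0,"hand": -0.55}
  ]
}}

```text
time: 33.3
tool_pos: [0.5626, 0.2877, 0.2108]
tool_rot: [-0.0, 0.997, -0.077, -0.0]
contact_force: [-0.1, -1.1, 0.7]
gripper_width: 0.225
grasp_force: 0.0
```

```bash
python3 see.py w13 .593 .2835 -.1535 .052 .034
```

```text
t 33.35 [0.5626 0.2877 0.2108] -0.1533
(np.float64(-0.1499075513886105), array([0.5935, 0.284 ]), array([0.0003, 0.0002, 0.0002, 0.0001]), array([[236.1054, 103.502 ],
       [327.8608, 103.3259],
       [240.0416, 206.1176],
       [324.6453, 205.7474]]))
turn [-0.     0.001 -0.004] shift [ 0.207 -0.006  1.179] rows>= 1 5
```

Request:
{"op": "send_rows", "data": {
  "rows": [
    {"x": 0.103,"y": -0.003,"z": 0,"wx": 0,"wy": 0,"wz": -0.004,"hand": -0.55},
    {"x": 0.104,"y": -0.003,"z": 0,"wx": 0,"wy": 0,"wz": 0,"hand": -0.55},
    {"x": 0,"y": 0,"z": 0.18,"wx": 0,"wy": 0,"wz": 0,"hand": -0.55},
    {"x": 0,"y": 0,"z": 0.18,"wx": 0,"wy": 0,"wz": 0,"hand": -0.55},
    {"x": 0,"y": 0,"z": 0.18,"wx": 0,"wy": 0,"wz": 0,"hand": -0.55},
    {"x": 0,"y": 0,"z": 0.18,"wx": 0,"wy": 0,"wz": 0,"hand": -0.55},
    {"x": 0,"y": 0,"z": 0.18,"wx": 0,"wy": 0,"wz": 0,"hand": -0.55},
    {"x": 0,"y": 0,"z": 0,"wx": 0,"wy": 0,"wz": 0,"hand": -0.55},
    {"x": 0,"y": 0,"z": 0,"wx": 0,"wy": 0,"wz": 0,"hand": -0.55},
    {"x": 0,"y": 0,"z": 0,"wx": 0,"wy": 0,"wz": 0,"hand": -0.55}
  ]
}}

```text
time: 34.18
tool_pos: [0.5944, 0.2843, 0.0776]
tool_rot: [-0.001, 0.997, -0.075, 0.001]
contact_force: [0.8, -0.3, 0.3]
gripper_width: 0.227
grasp_force: 0.0
```

```bash
python3 -c "
from h import *
print(pose()[0]);go((.5935,.284,.034,-.15))"
```

```text
[0.59440337 0.28431087 0.07761393]
turn [-0.002 -0.002 -0.   ] shift [-0.006  0.003  0.291] rows>= 1 2
```

Then close, lift, and measure the tray in the hand.

Request:
{"op": "send_rows", "data": {
  "rows": [
    {"x": -0.006,"y": 0.003,"z": 0.09,"wx": 0,"wy": 0,"wz": 0,"hand": -0.55},
    {"x": 0,"y": 0,"z": 0.09,"wx": 0,"wy": 0,"wz": 0,"hand": -0.55},
    {"x": 0,"y": 0,"z": 0.07,"wx": 0,"wy": 0,"wz": 0,"hand": -0.55},
    {"x": 0,"y": 0,"z": 0.038,"wx": 0,"wy": 0,"wz": 0,"hand": -0.55},
    {"x": 0,"y": 0,"z": 0,"wx": 0,"wy": 0,"wz": 0,"hand": -0.55},
    {"x": 0,"y": 0,"z": 0,"wx": 0,"wy": 0,"wz": 0,"hand": -0.55},
    {"x": 0,"y": 0,"z": 0,"wx": 0,"wy": 0,"wz": 0,"hand": -1},
    {"x": 0,"y": 0,"z": 0,"wx": 0,"wy": 0,"wz": 0,"hand": -1},
    {"x": 0,"y": 0,"z": 0,"wx": 0,"wy": 0,"wz": 0,"hand": -1},
    {"x": 0,"y": 0,"z": 0,"wx": 0,"wy": 0,"wz": 0,"hand": -1}
  ]
}}

```text
time: 35.02
tool_pos: [0.5927, 0.2837, 0.033]
tool_rot: [-0.0, 0.997, -0.075, 0.0]
contact_force: [1.3, 0.4, -0.0]
gripper_width: 0.1
grasp_force: 62.6
```

Request:
{"op": "send_rows", "data": {
  "rows": [
    {"x": 0,"y": 0,"z": 0,"wx": 0,"wy": 0,"wz": 0,"hand": -1},
    {"x": 0,"y": 0,"z": -0.1,"wx": 0,"wy": 0,"wz": 0,"hand": -1},
    {"x": 0,"y": 0,"z": -0.2,"wx": 0,"wy": 0,"wz": 0,"hand": -1},
    {"x": 0,"y": 0,"z": -0.2,"wx": 0,"wy": 0,"wz": 0,"hand": -1},
    {"x": 0,"y": 0,"z": -0.25,"wx": 0,"wy": 0,"wz": 0,"hand": -1},
    {"x": 0,"y": 0,"z": -0.25,"wx": 0,"wy": 0,"wz": 0,"hand": -1},
    {"x": 0,"y": 0,"z": -0.25,"wx": 0,"wy": 0,"wz": 0,"hand": -1},
    {"x": 0,"y": 0,"z": -0.2,"wx": 0,"wy": 0,"wz": 0,"hand": -1},
    {"x": 0,"y": 0,"z": 0,"wx": 0,"wy": 0,"wz": 0,"hand": -1},
    {"x": 0,"y": 0,"z": 0,"wx": 0,"wy": 0,"wz": 0,"hand": -1}
  ]
}}

```text
time: 35.85
tool_pos: [0.5936, 0.284, 0.2543]
tool_rot: [-0.001, 0.997, -0.075, 0.003]
contact_force: [-0.2, -0.1, -3.3]
gripper_width: 0.1
grasp_force: 62.6
```

```bash
python3 held.py w14 .018; python3 - <<'E'
from h import *
phi=-.1425;x=np.array([np.cos(phi),np.sin(phi)]);S=np.array([.6484,-.0007]); go((*(S-.1*x),.262,phi))
E
```

```text
t 35.9 [0.59239207 0.2834826  0.25082277] -0.1502 0.09700768003092348 62.5171422958374
held dx 0.0015140459363838358 dy -0.0024945006677743013 dyaw -0.014971447865474774 res [0.0014356 0.0014356]
turn [-0.001 -0.    -0.01 ] shift [-0.028  1.822 -0.075] rows>= 1 8
```

Request:
{"op": "send_rows", "data": {
  "rows": [
    {"x": -0.003,"y": 0.2025,"z": -0.009,"wx": 0,"wy": 0,"wz": -0.01,"hand": -1},
    {"x": -0.003,"y": 0.2025,"z": -0.009,"wx": 0,"wy": 0,"wz": 0,"hand": -1},
    {"x": -0.003,"y": 0.2025,"z": -0.009,"wx": 0,"wy": 0,"wz": 0,"hand": -1},
    {"x": -0.003,"y": 0.2025,"z": -0.009,"wx": 0,"wy": 0,"wz": 0,"hand": -1},
    {"x": -0.003,"y": 0.2025,"z": -0.009,"wx": 0,"wy": 0,"wz": 0,"hand": -1},
    {"x": -0.003,"y": 0.2025,"z": -0.009,"wx": 0,"wy": 0,"wz": 0,"hand": -1},
    {"x": -0.003,"y": 0.2025,"z": -0.009,"wx": 0,"wy": 0,"wz": 0,"hand": -1},
    {"x": -0.003,"y": 0.2025,"z": -0.009,"wx": 0,"wy": 0,"wz": 0,"hand": -1},
    {"x": -0.003,"y": 0.2025,"z": -0.009,"wx": 0,"wy": 0,"wz": 0,"hand": -1},
    {"x": 0,"y": 0,"z": 0,"wx": 0,"wy": 0,"wz": 0,"hand": -1}
  ]
}}

```text
time: 36.73
tool_pos: [0.5475, 0.0093, 0.2593]
tool_rot: [0.001, 0.997, -0.074, -0.003]
contact_force: [-0.1, 1.2, -2.3]
gripper_width: 0.094
grasp_force: 62.5
```

Request:
{"op": "send_rows", "data": {
  "rows": [
    {"x": 0,"y": 0,"z": 0,"wx": 0,"wy": 0,"wz": 0,"hand": -1},
    {"x": 0,"y": 0,"z": 0,"wx": 0,"wy": 0,"wz": 0,"hand": -1},
    {"x": 0,"y": 0,"z": 0,"wx": 0,"wy": 0,"wz": 0,"hand": -1},
    {"x": 0,"y": 0,"z": 0,"wx": 0,"wy": 0,"wz": 0,"hand": -1},
    {"x": 0,"y": 0,"z": 0,"wx": 0,"wy": 0,"wz": 0,"hand": -1},
    {"x": 0,"y": 0,"z": 0,"wx": 0,"wy": 0,"wz": 0,"hand": -1},
    {"x": 0,"y": 0,"z": 0,"wx": 0,"wy": 0,"wz": 0,"hand": -1},
    {"x": 0,"y": 0,"z": 0,"wx": 0,"wy": 0,"wz": 0,"hand": -1},
    {"x": 0,"y": 0,"z": 0,"wx": 0,"wy": 0,"wz": 0,"hand": -1},
    {"x": 0,"y": 0,"z": 0,"wx": 0,"wy": 0,"wz": 0,"hand": -1}
  ]
}}

```text
time: 37.57
tool_pos: [0.5496, 0.0136, 0.2624]
tool_rot: [-0.0, 0.997, -0.071, -0.0]
contact_force: [0.9, 0.1, -2.0]
gripper_width: 0.102
grasp_force: 62.5
```

```bash
python3 see.py w15 .6484 -.0007 -.1425 .116 .172; python3 held.py w16 .018
```

```text
t 37.6167 [0.5496 0.0135 0.2623] -0.1424
(np.float64(-0.1433685023981516), array([ 0.6483, -0.0006]), array([0.0001, 0.0001]), array([[236.3279, 130.2291],
       [330.4248, 130.3617]]))
turn [-0.     0.001  0.001] shift [ 0.665 -0.001  0.602] rows>= 1 4
t 37.6667 [0.54956584 0.01350297 0.26231974] -0.1424 0.09483228640386672 62.47667670249939
held dx 0.0006805152574109392 dy -0.0007255143511881918 dyaw -0.0014517876304471766 res [0.00013286 0.00013286]
```

Request:
{"op": "send_rows", "data": {
  "rows": [
    {"x": 0.165,"y": 0.004,"z": 0,"wx": 0,"wy": 0,"wz": 0,"hand": -1},
    {"x": 0.165,"y": 0,"z": 0,"wx": 0,"wy": 0,"wz": 0,"hand": -1},
    {"x": 0.165,"y": 0,"z": 0,"wx": 0,"wy": 0,"wz": 0,"hand": -1},
    {"x": 0.165,"y": 0,"z": 0,"wx": 0,"wy": 0,"wz": 0,"hand": -1},
    {"x": 0,"y": 0,"z": 0.15,"wx": 0,"wy": 0,"wz": 0,"hand": -1},
    {"x": 0,"y": 0,"z": 0.15,"wx": 0,"wy": 0,"wz": 0,"hand": -1},
    {"x": 0,"y": 0,"z": 0.15,"wx": 0,"wy": 0,"wz": 0,"hand": -1},
    {"x": 0,"y": 0,"z": 0.15,"wx": 0,"wy": 0,"wz": 0,"hand": -1},
    {"x": 0,"y": 0,"z": 0,"wx": 0,"wy": 0,"wz": 0,"hand": -1},
    {"x": 0,"y": 0,"z": 0,"wx": 0,"wy": 0,"wz": 0,"hand": -1}
  ]
}}

```text
time: 38.5
tool_pos: [0.6463, -0.001, 0.1704]
tool_rot: [-0.0, 0.997, -0.071, -0.002]
contact_force: [0.7, 0.2, -2.2]
gripper_width: 0.102
grasp_force: 62.4
```

Request:
{"op": "send_rows", "data": {
  "rows": [
    {"x": 0,"y": 0,"z": 0,"wx": 0,"wy": 0,"wz": 0,"hand": -1},
    {"x": 0,"y": 0,"z": 0,"wx": 0,"wy": 0,"wz": 0,"hand": -1},
    {"x": 0,"y": 0,"z": 0,"wx": 0,"wy": 0,"wz": 0,"hand": -1},
    {"x": 0,"y": 0,"z": 0,"wx": 0,"wy": 0,"wz": 0,"hand": -1},
    {"x": 0,"y": 0,"z": 0,"wx": 0,"wy": 0,"wz": 0,"hand": -1},
    {"x": 0,"y": 0,"z": 0,"wx": 0,"wy": 0,"wz": 0,"hand": -1},
    {"x": 0,"y": 0,"z": 0,"wx": 0,"wy": 0,"wz": 0,"hand": -1},
    {"x": 0,"y": 0,"z": 0,"wx": 0,"wy": 0,"wz": 0,"hand": -1},
    {"x": 0,"y": 0,"z": 0,"wx": 0,"wy": 0,"wz": 0,"hand": -1},
    {"x": 0,"y": 0,"z": 0,"wx": 0,"wy": 0,"wz": 0,"hand": -1}
  ]
}}

```text
time: 39.33
tool_pos: [0.6473, -0.0011, 0.1721]
tool_rot: [-0.0, 0.997, -0.071, -0.0]
contact_force: [0.4, 0.4, -3.7]
gripper_width: 0.098
grasp_force: 62.4
```

```bash
python3 held.py w17 .018; python3 -c "
from h import *
go((.6483,-.0006,.14,-.1428))"
```

```text
t 39.3833 [ 0.6473859  -0.00108525  0.17214062] -0.1424 0.0977641243462293 62.40883111953735
held dx 0.0006715011843646332 dy -0.0006879986890830759 dyaw -0.001682892141506187 res [0.00011699 0.00011699]
turn [-0.     0.001  0.001] shift [ 0.006 -0.004  0.214] rows>= 1 1
```

Request:
{"op": "send_rows", "data": {
  "rows": [
    {"x": 0.001,"y": 0,"z": 0.03,"wx": 0,"wy": 0,"wz": 0,"hand": -1},
    {"x": 0,"y": 0,"z": 0.03,"wx": 0,"wy": 0,"wz": 0,"hand": -1},
    {"x": 0,"y": 0,"z": 0.03,"wx": 0,"wy": 0,"wz": 0,"hand": -1},
    {"x": 0,"y": 0,"z": 0.03,"wx": 0,"wy": 0,"wz": 0,"hand": -1},
    {"x": 0,"y": 0,"z": 0.03,"wx": 0,"wy": 0,"wz": 0,"hand": -1},
    {"x": 0,"y": 0,"z": 0.03,"wx": 0,"wy": 0,"wz": 0,"hand": -1},
    {"x": 0,"y": 0,"z": 0,"wx": 0,"wy": 0,"wz": 0,"hand": -1},
    {"x": 0,"y": 0,"z": 0,"wx": 0,"wy": 0,"wz": 0,"hand": -1},
    {"x": 0,"y": 0,"z": 0,"wx": 0,"wy": 0,"wz": 0,"hand": -1},
    {"x": 0,"y": 0,"z": 0,"wx": 0,"wy": 0,"wz": 0,"hand": -1}
  ]
}}

```text
time: 40.22
tool_pos: [0.6479, -0.0011, 0.1457]
tool_rot: [-0.0, 0.997, -0.071, 0.0]
contact_force: [0.2, 0.3, -2.6]
gripper_width: 0.099
grasp_force: 62.4
```

Request:
{"op": "send_rows", "data": {
  "rows": [
    {"x": 0,"y": 0,"z": 0.015,"wx": 0,"wy": 0,"wz": 0,"hand": -1},
    {"x": 0,"y": 0,"z": 0.015,"wx": 0,"wy": 0,"wz": 0,"hand": -1},
    {"x": 0,"y": 0,"z": 0.004,"wx": 0,"wy": 0,"wz": 0,"hand": -1},
    {"x": 0,"y": 0,"z": 0,"wx": 0,"wy": 0,"wz": 0,"hand": -1},
    {"x": 0,"y": 0,"z": 0,"wx": 0,"wy": 0,"wz": 0,"hand": -1},
    {"x": 0,"y": 0,"z": 0,"wx": 0,"wy": 0,"wz": 0,"hand": -1},
    {"x": 0,"y": 0,"z": 0,"wx": 0,"wy": 0,"wz": 0,"hand": -1},
    {"x": 0,"y": 0,"z": 0,"wx": 0,"wy": 0,"wz": 0,"hand": -1},
    {"x": 0,"y": 0,"z": 0,"wx": 0,"wy": 0,"wz": 0,"hand": -1},
    {"x": 0,"y": 0,"z": 0,"wx": 0,"wy": 0,"wz": 0,"hand": -1}
  ]
}}

```text
time: 41.05
tool_pos: [0.6476, -0.0011, 0.1402]
tool_rot: [-0.0, 0.997, -0.071, -0.0]
contact_force: [0.1, -1.2, -2.3]
gripper_width: 0.1
grasp_force: 62.4
```

Request:
{"op": "send_rows", "data": {
  "rows": [
    {"x": 0,"y": 0,"z": 0,"wx": 0,"wy": 0,"wz": 0,"hand": -0.55},
    {"x": 0,"y": 0,"z": 0,"wx": 0,"wy": 0,"wz": 0,"hand": -0.55},
    {"x": 0,"y": 0,"z": 0,"wx": 0,"wy": 0,"wz": 0,"hand": -0.55},
    {"x": 0,"y": 0,"z": 0,"wx": 0,"wy": 0,"wz": 0,"hand": -0.55},
    {"x": 0,"y": 0,"z": 0,"wx": 0,"wy": 0,"wz": 0,"hand": -0.55},
    {"x": 0,"y": 0,"z": -0.1,"wx": 0,"wy": 0,"wz": 0,"hand": -0.55},
    {"x": 0,"y": 0,"z": -0.2,"wx": 0,"wy": 0,"wz": 0,"hand": -0.55},
    {"x": 0,"y": 0,"z": -0.2,"wx": 0,"wy": 0,"wz": 0,"hand": -0.55},
    {"x": 0,"y": 0,"z": -0.2,"wx": 0,"wy": 0,"wz": 0,"hand": -0.55},
    {"x": 0,"y": 0,"z": -0.2,"wx": 0,"wy": 0,"wz": 0,"hand": -0.55}
  ]
}}

```text
time: 41.88
tool_pos: [0.6476, -0.0011, 0.278]
tool_rot: [-0.0, 0.997, -0.071, 0.0]
contact_force: [0.9, -0.6, 0.4]
gripper_width: 0.226
grasp_force: 0.0
```

Request:
{"op": "send_rows", "data": {
  "rows": [
    {"x": -0.05,"y": 0,"z": -0.1,"wx": 0,"wy": 0,"wz": 0,"hand": -0.55},
    {"x": -0.05,"y": 0,"z": -0.1,"wx": 0,"wy": 0,"wz": 0,"hand": -0.55},
    {"x": -0.05,"y": 0,"z": -0.1,"wx": 0,"wy": 0,"wz": 0,"hand": -0.55},
    {"x": -0.05,"y": 0,"z": 0,"wx": 0,"wy": 0,"wz": 0,"hand": -0.55},
    {"x": 0,"y": 0,"z": 0,"wx": 0,"wy": 0,"wz": 0,"hand": -0.55},
    {"x": 0,"y": 0,"z": 0,"wx": 0,"wy": 0,"wz": 0,"hand": -0.55},
    {"x": 0,"y": 0,"z": 0,"wx": 0,"wy": 0,"wz": 0,"hand": -0.55},
    {"x": 0,"y": 0,"z": 0,"wx": 0,"wy": 0,"wz": 0,"hand": -0.55},
    {"x": 0,"y": 0,"z": 0,"wx": 0,"wy": 0,"wz": 0,"hand": -0.55},
    {"x": 0,"y": 0,"z": 0,"wx": 0,"wy": 0,"wz": 0,"hand": -0.55}
  ]
}}

```text
time: 42.72
tool_pos: [0.6179, 0.0031, 0.3192]
tool_rot: [-0.0, 0.997, -0.071, -0.001]
contact_force: [0.2, 0.1, 0.3]
gripper_width: 0.226
grasp_force: 0.0
```

```bash
python3 see.py w18 .6484 -.001 -.1435 .158; python3 - <<'E'
from h import *
ct=calibration("top");im=grab_frame("top")
o=sock(im,ct,(.4412,.3007),.129,.052,win=9); print("B",o and o[:3])
q=(*o[1],o[0]) if o else (.4412,.3007,.129); phi=q[2];x=np.array([np.cos(phi),np.sin(phi)]);go((*(np.array(q[:2])-.03*x),.21,phi))
E
```

```text
t 42.7667 [0.618  0.0031 0.3195] -0.1425
(np.float64(-0.14125088059169474), array([ 0.6484, -0.0005]), array([0.0001, 0.0003, 0.0002, 0.0001]), array([[236.6921, 103.6708],
       [327.83  , 103.7791],
       [240.4886, 205.2273],
       [324.573 , 205.3291]]))
B (np.float64(0.12925196885575402), array([0.44124511, 0.3007047 ]), array([9.72380132e-05, 5.69945237e-05, 4.64567222e-05, 4.11684284e-05]))
turn [-0.     0.002 -0.346] shift [-1.113 -2.119  0.731] rows>= 3 11
```

Request:
{"op": "send_rows", "data": {
  "rows": [
    {"x": 0,"y": 0,"z": 0,"wx": 0,"wy": 0,"wz": -0.115,"hand": -0.55},
    {"x": 0,"y": 0,"z": 0,"wx": 0,"wy": 0,"wz": -0.115,"hand": -0.55},
    {"x": 0,"y": 0,"z": 0,"wx": 0,"wy": 0,"wz": -0.116,"hand": -0.55},
    {"x": -0.093,"y": -0.1765,"z": 0.061,"wx": 0,"wy": 0,"wz": 0,"hand": -0.55},
    {"x": -0.093,"y": -0.1765,"z": 0.061,"wx": 0,"wy": 0,"wz": 0,"hand": -0.55},
    {"x": -0.093,"y": -0.1765,"z": 0.061,"wx": 0,"wy": 0,"wz": 0,"hand": -0.55},
    {"x": -0.093,"y": -0.1765,"z": 0.061,"wx": 0,"wy": 0,"wz": 0,"hand": -0.55},
    {"x": -0.093,"y": -0.1765,"z": 0.061,"wx": 0,"wy": 0,"wz": 0,"hand": -0.55},
    {"x": -0.093,"y": -0.1765,"z": 0.061,"wx": 0,"wy": 0,"wz": 0,"hand": -0.55},
    {"x": -0.093,"y": -0.1765,"z": 0.061,"wx": 0,"wy": 0,"wz": 0,"hand": -0.55}
  ]
}}

```text
time: 43.65
tool_pos: [0.4963, 0.1753, 0.2559]
tool_rot: [-0.0, 0.998, 0.064, -0.0]
contact_force: [0.1, 0.4, 0.6]
gripper_width: 0.222
grasp_force: 0.0
```

Request:
{"op": "send_rows", "data": {
  "rows": [
    {"x": -0.093,"y": -0.1765,"z": 0.061,"wx": 0,"wy": 0,"wz": 0,"hand": -0.55},
    {"x": -0.093,"y": -0.1765,"z": 0.061,"wx": 0,"wy": 0,"wz": 0,"hand": -0.55},
    {"x": -0.093,"y": -0.1765,"z": 0.061,"wx": 0,"wy": 0,"wz": 0,"hand": -0.55},
    {"x": -0.093,"y": -0.1765,"z": 0.061,"wx": 0,"wy": 0,"wz": 0,"hand": -0.55},
    {"x": -0.093,"y": -0.1765,"z": 0.061,"wx": 0,"wy": 0,"wz": 0,"hand": -0.55},
    {"x": 0,"y": 0,"z": 0,"wx": 0,"wy": 0,"wz": 0,"hand": -0.55},
    {"x": 0,"y": 0,"z": 0,"wx": 0,"wy": 0,"wz": 0,"hand": -0.55},
    {"x": 0,"y": 0,"z": 0,"wx": 0,"wy": 0,"wz": 0,"hand": -0.55},
    {"x": 0,"y": 0,"z": 0,"wx": 0,"wy": 0,"wz": 0,"hand": -0.55},
    {"x": 0,"y": 0,"z": 0,"wx": 0,"wy": 0,"wz": 0,"hand": -0.55}
  ]
}}

```text
time: 44.48
tool_pos: [0.4119, 0.296, 0.2112]
tool_rot: [-0.0, 0.998, 0.064, 0.0]
contact_force: [0.8, -0.4, 0.1]
gripper_width: 0.224
grasp_force: 0.0
```

```bash
python3 see.py w19 .4412 .3007 .129 .052 .034
```

```text
t 44.5333 [0.4118 0.296  0.2111] 0.1278
(np.float64(0.13211139108830414), array([0.4417, 0.3007]), array([0.0002, 0.0003, 0.0002, 0.0001]), array([[235.8258, 105.1535],
       [327.3688, 104.8234],
       [239.9667, 207.1429],
       [324.3848, 206.9928]]))
turn [-0.001 -0.    -0.006] shift [ 0.202 -0.005  1.18 ] rows>= 1 5
```

Request:
{"op": "send_rows", "data": {
  "rows": [
    {"x": 0.101,"y": -0.003,"z": 0,"wx": 0,"wy": 0,"wz": -0.006,"hand": -0.55},
    {"x": 0.101,"y": -0.002,"z": 0,"wx": 0,"wy": 0,"wz": 0,"hand": -0.55},
    {"x": 0,"y": 0,"z": 0.18,"wx": 0,"wy": 0,"wz": 0,"hand": -0.55},
    {"x": 0,"y": 0,"z": 0.18,"wx": 0,"wy": 0,"wz": 0,"hand": -0.55},
    {"x": 0,"y": 0,"z": 0.18,"wx": 0,"wy": 0,"wz": 0,"hand": -0.55},
    {"x": 0,"y": 0,"z": 0.18,"wx": 0,"wy": 0,"wz": 0,"hand": -0.55},
    {"x": 0,"y": 0,"z": 0.17,"wx": 0,"wy": 0,"wz": 0,"hand": -0.55},
    {"x": 0,"y": 0,"z": 0,"wx": 0,"wy": 0,"wz": 0,"hand": -0.55},
    {"x": 0,"y": 0,"z": 0,"wx": 0,"wy": 0,"wz": 0,"hand": -0.55},
    {"x": 0,"y": 0,"z": 0,"wx": 0,"wy": 0,"wz": 0,"hand": -0.55}
  ]
}}

```text
time: 45.37
tool_pos: [0.4421, 0.3016, 0.0788]
tool_rot: [-0.001, 0.998, 0.067, 0.001]
contact_force: [0.9, -0.2, 0.3]
gripper_width: 0.229
grasp_force: 0.0
```

```bash
python3 -c "
from h import *
print(pose()[0]);go((.4417,.3007,.034,.132))"
```

```text
[0.4420925  0.30155313 0.07876392]
turn [-0.001 -0.002  0.002] shift [-0.003  0.005  0.298] rows>= 1 2
```

Request:
{"op": "send_rows", "data": {
  "rows": [
    {"x": -0.003,"y": 0.004,"z": 0.09,"wx": 0,"wy": 0,"wz": 0,"hand": -0.55},
    {"x": 0,"y": 0,"z": 0.09,"wx": 0,"wy": 0,"wz": 0,"hand": -0.55},
    {"x": 0,"y": 0,"z": 0.07,"wx": 0,"wy": 0,"wz": 0,"hand": -0.55},
    {"x": 0,"y": 0,"z": 0.045,"wx": 0,"wy": 0,"wz": 0,"hand": -0.55},
    {"x": 0,"y": 0,"z": 0,"wx": 0,"wy": 0,"wz": 0,"hand": -0.55},
    {"x": 0,"y": 0,"z": 0,"wx": 0,"wy": 0,"wz": 0,"hand": -0.55},
    {"x": 0,"y": 0,"z": 0,"wx": 0,"wy": 0,"wz": 0,"hand": -1},
    {"x": 0,"y": 0,"z": 0,"wx": 0,"wy": 0,"wz": 0,"hand": -1},
    {"x": 0,"y": 0,"z": 0,"wx": 0,"wy": 0,"wz": 0,"hand": -1},
    {"x": 0,"y": 0,"z": 0,"wx": 0,"wy": 0,"wz": 0,"hand": -1}
  ]
}}

```text
time: 46.2
tool_pos: [0.4412, 0.3012, 0.0339]
tool_rot: [-0.001, 0.998, 0.067, 0.001]
contact_force: [-0.6, 0.3, 4.4]
gripper_width: 0.094
grasp_force: 62.6
```

Request:
{"op": "send_rows", "data": {
  "rows": [
    {"x": 0,"y": 0,"z": 0,"wx": 0,"wy": 0,"wz": 0,"hand": -1},
    {"x": 0,"y": 0,"z": -0.1,"wx": 0,"wy": 0,"wz": 0,"hand": -1},
    {"x": 0,"y": 0,"z": -0.25,"wx": 0,"wy": 0,"wz": 0,"hand": -1},
    {"x": 0,"y": 0,"z": -0.25,"wx": 0,"wy": 0,"wz": 0,"hand": -1},
    {"x": 0,"y": 0,"z": -0.25,"wx": 0,"wy": 0,"wz": 0,"hand": -1},
    {"x": 0,"y": 0,"z": -0.25,"wx": 0,"wy": 0,"wz": 0,"hand": -1},
    {"x": 0,"y": 0,"z": -0.25,"wx": 0,"wy": 0,"wz": 0,"hand": -1},
    {"x": 0,"y": 0,"z": -0.25,"wx": 0,"wy": 0,"wz": 0,"hand": -1},
    {"x": 0,"y": 0,"z": -0.16,"wx": 0,"wy": 0,"wz": 0,"hand": -1},
    {"x": 0,"y": 0,"z": 0,"wx": 0,"wy": 0,"wz": 0,"hand": -1}
  ]
}}

```text
time: 47.03
tool_pos: [0.4426, 0.3016, 0.3034]
tool_rot: [-0.002, 0.998, 0.067, 0.005]
contact_force: [1.0, -0.4, -1.8]
gripper_width: 0.092
grasp_force: 62.0
```

```bash
python3 - <<'E'
from h import *
p,R,s=pose();print(p,s["gripper_width"],s["grasp_force"])
phi=-.1425;x=np.array([np.cos(phi),np.sin(phi)]);S=np.array([.6484,-.0006]); go((*(S-.1*x),.304,phi))
E
```

```text
[0.44258661 0.30160725 0.30340577] 0.09159251097964506 61.983840465545654
turn [-0.006 -0.012  0.352] shift [ 0.978  1.799 -0.004] rows>= 3 9
```

Request:
{"op": "send_rows", "data": {
  "rows": [
    {"x": 0,"y": 0,"z": 0,"wx": 0,"wy": 0,"wz": 0.117,"hand": -1},
    {"x": 0,"y": 0,"z": 0,"wx": 0,"wy": 0,"wz": 0.117,"hand": -1},
    {"x": 0,"y": 0,"z": 0,"wx": 0,"wy": 0,"wz": 0.117,"hand": -1},
    {"x": 0.098,"y": 0.18,"z": 0,"wx": 0,"wy": 0,"wz": 0,"hand": -1},
    {"x": 0.098,"y": 0.18,"z": 0,"wx": 0,"wy": 0,"wz": 0,"hand": -1},
    {"x": 0.098,"y": 0.18,"z": 0,"wx": 0,"wy": 0,"wz": 0,"hand": -1},
    {"x": 0.098,"y": 0.18,"z": 0,"wx": 0,"wy": 0,"wz": 0,"hand": -1},
    {"x": 0.098,"y": 0.18,"z": 0,"wx": 0,"wy": 0,"wz": 0,"hand": -1},
    {"x": 0.098,"y": 0.18,"z": 0,"wx": 0,"wy": 0,"wz": 0,"hand": -1},
    {"x": 0.098,"y": 0.18,"z": 0,"wx": 0,"wy": 0,"wz": 0,"hand": -1}
  ]
}}

```text
time: 47.87
tool_pos: [0.5149, 0.0974, 0.2932]
tool_rot: [0.0, 0.997, -0.071, -0.003]
contact_force: [-0.7, 1.1, -2.4]
gripper_width: 0.096
grasp_force: 61.8
```

Request:
{"op": "send_rows", "data": {
  "rows": [
    {"x": 0.098,"y": 0.18,"z": 0,"wx": 0,"wy": 0,"wz": 0,"hand": -1},
    {"x": 0.098,"y": 0.18,"z": 0,"wx": 0,"wy": 0,"wz": 0,"hand": -1},
    {"x": 0.098,"y": 0.18,"z": 0,"wx": 0,"wy": 0,"wz": 0,"hand": -1},
    {"x": 0,"y": 0,"z": 0,"wx": 0,"wy": 0,"wz": 0,"hand": -1},
    {"x": 0,"y": 0,"z": 0,"wx": 0,"wy": 0,"wz": 0,"hand": -1},
    {"x": 0,"y": 0,"z": 0,"wx": 0,"wy": 0,"wz": 0,"hand": -1},
    {"x": 0,"y": 0,"z": 0,"wx": 0,"wy": 0,"wz": 0,"hand": -1},
    {"x": 0,"y": 0,"z": 0,"wx": 0,"wy": 0,"wz": 0,"hand": -1},
    {"x": 0,"y": 0,"z": 0,"wx": 0,"wy": 0,"wz": 0,"hand": -1},
    {"x": 0,"y": 0,"z": 0,"wx": 0,"wy": 0,"wz": 0,"hand": -1}
  ]
}}

```text
time: 48.7
tool_pos: [0.5478, 0.0133, 0.2966]
tool_rot: [-0.0, 0.998, -0.07, -0.0]
contact_force: [0.3, -0.5, -2.7]
gripper_width: 0.1
grasp_force: 61.8
```

```bash
python3 see.py w20 .6484 -.0006 -.1425 .158 .214; python3 held.py w21 .018
```

```text
t 48.75 [0.5479 0.0132 0.2967] -0.1405
(np.float64(-0.14166215145137614), array([ 0.6484, -0.0006]), array([0.0001, 0.0001]), array([[234.4835, 128.5024],
       [331.3399, 128.6613]]))
turn [-0.     0.     0.001] shift [ 0.677 -0.004  0.552] rows>= 1 4
t 48.8 [0.5478849  0.01304649 0.2967731 ] -0.1408 0.09252731605533616 61.82474613189697
held dx 0.0004919612417118021 dy -0.0008167167535946739 dyaw -0.0009479867271406928 res [0.00020531 0.00020531]
```

Request:
{"op": "send_rows", "data": {
  "rows": [
    {"x": 0.169,"y": 0.001,"z": 0,"wx": 0,"wy": 0,"wz": 0.001,"hand": -1},
    {"x": 0.169,"y": 0,"z": 0,"wx": 0,"wy": 0,"wz": 0,"hand": -1},
    {"x": 0.168,"y": 0,"z": 0,"wx": 0,"wy": 0,"wz": 0,"hand": -1},
    {"x": 0.168,"y": 0,"z": 0,"wx": 0,"wy": 0,"wz": 0,"hand": -1},
    {"x": 0,"y": 0,"z": 0.14,"wx": 0,"wy": 0,"wz": 0,"hand": -1},
    {"x": 0,"y": 0,"z": 0.14,"wx": 0,"wy": 0,"wz": 0,"hand": -1},
    {"x": 0,"y": 0,"z": 0.14,"wx": 0,"wy": 0,"wz": 0,"hand": -1},
    {"x": 0,"y": 0,"z": 0.13,"wx": 0,"wy": 0,"wz": 0,"hand": -1},
    {"x": 0,"y": 0,"z": 0,"wx": 0,"wy": 0,"wz": 0,"hand": -1},
    {"x": 0,"y": 0,"z": 0,"wx": 0,"wy": 0,"wz": 0,"hand": -1}
  ]
}}

```text
time: 49.63
tool_pos: [0.6471, -0.0016, 0.2126]
tool_rot: [-0.0, 0.997, -0.071, -0.002]
contact_force: [0.7, -0.9, -1.5]
gripper_width: 0.097
grasp_force: 61.7
```

Request:
{"op": "send_rows", "data": {
  "rows": [
    {"x": 0,"y": 0,"z": 0,"wx": 0,"wy": 0,"wz": 0,"hand": -1},
    {"x": 0,"y": 0,"z": 0,"wx": 0,"wy": 0,"wz": 0,"hand": -1},
    {"x": 0,"y": 0,"z": 0,"wx": 0,"wy": 0,"wz": 0,"hand": -1},
    {"x": 0,"y": 0,"z": 0,"wx": 0,"wy": 0,"wz": 0,"hand": -1},
    {"x": 0,"y": 0,"z": 0,"wx": 0,"wy": 0,"wz": 0,"hand": -1},
    {"x": 0,"y": 0,"z": 0,"wx": 0,"wy": 0,"wz": 0,"hand": -1},
    {"x": 0,"y": 0,"z": 0,"wx": 0,"wy": 0,"wz": 0,"hand": -1},
    {"x": 0,"y": 0,"z": 0,"wx": 0,"wy": 0,"wz": 0,"hand": -1},
    {"x": 0,"y": 0,"z": 0,"wx": 0,"wy": 0,"wz": 0,"hand": -1},
    {"x": 0,"y": 0,"z": 0,"wx": 0,"wy": 0,"wz": 0,"hand": -1}
  ]
}}

```text
time: 50.47
tool_pos: [0.6479, -0.0018, 0.214]
tool_rot: [-0.0, 0.997, -0.071, -0.0]
contact_force: [-0.2, -0.1, -2.8]
gripper_width: 0.094
grasp_force: 61.8
```

```bash
python3 held.py w22 .018; python3 -c "
from h import *
go((.6484,-.0006,.182,-.142))"
```

```text
t 50.5167 [ 0.64793325 -0.00188224  0.21399247] -0.1424 0.09667165911426187 61.75311326980591
held dx 0.0005577626385906883 dy -0.0006914668976470579 dyaw -0.0010683253477459242 res [0.00020227 0.00020227]
turn [-0.     0.001 -0.   ] shift [ 0.002 -0.009  0.213] rows>= 1 1
```

Request:
{"op": "send_rows", "data": {
  "rows": [
    {"x": -0.002,"y": -0.004,"z": 0.03,"wx": 0,"wy": 0,"wz": 0,"hand": -1},
    {"x": 0,"y": 0,"z": 0.03,"wx": 0,"wy": 0,"wz": 0,"hand": -1},
    {"x": 0,"y": 0,"z": 0.03,"wx": 0,"wy": 0,"wz": 0,"hand": -1},
    {"x": 0,"y": 0,"z": 0.03,"wx": 0,"wy": 0,"wz": 0,"hand": -1},
    {"x": 0,"y": 0,"z": 0.03,"wx": 0,"wy": 0,"wz": 0,"hand": -1},
    {"x": 0,"y": 0,"z": 0.03,"wx": 0,"wy": 0,"wz": 0,"hand": -1},
    {"x": 0,"y": 0,"z": 0,"wx": 0,"wy": 0,"wz": 0,"hand": -1},
    {"x": 0,"y": 0,"z": 0,"wx": 0,"wy": 0,"wz": 0,"hand": -1},
    {"x": 0,"y": 0,"z": 0,"wx": 0,"wy": 0,"wz": 0,"hand": -1},
    {"x": 0,"y": 0,"z": 0,"wx": 0,"wy": 0,"wz": 0,"hand": -1}
  ]
}}

```text
time: 51.35
tool_pos: [0.648, -0.0013, 0.1875]
tool_rot: [-0.0, 0.997, -0.071, 0.0]
contact_force: [0.7, 0.6, -3.2]
gripper_width: 0.1
grasp_force: 61.8
```

Request:
{"op": "send_rows", "data": {
  "rows": [
    {"x": 0,"y": 0,"z": 0.015,"wx": 0,"wy": 0,"wz": 0,"hand": -1},
    {"x": 0,"y": 0,"z": 0.015,"wx": 0,"wy": 0,"wz": 0,"hand": -1},
    {"x": 0,"y": 0,"z": 0.004,"wx": 0,"wy": 0,"wz": 0,"hand": -1},
    {"x": 0,"y": 0,"z": 0,"wx": 0,"wy": 0,"wz": 0,"hand": -1},
    {"x": 0,"y": 0,"z": 0,"wx": 0,"wy": 0,"wz": 0,"hand": -1},
    {"x": 0,"y": 0,"z": 0,"wx": 0,"wy": 0,"wz": 0,"hand": -1},
    {"x": 0,"y": 0,"z": 0,"wx": 0,"wy": 0,"wz": 0,"hand": -1},
    {"x": 0,"y": 0,"z": 0,"wx": 0,"wy": 0,"wz": 0,"hand": -1},
    {"x": 0,"y": 0,"z": 0,"wx": 0,"wy": 0,"wz": 0,"hand": -1},
    {"x": 0,"y": 0,"z": 0,"wx": 0,"wy": 0,"wz": 0,"hand": -1}
  ]
}}

```text
time: 52.18
tool_pos: [0.6478, -0.0012, 0.182]
tool_rot: [-0.0, 0.997, -0.071, -0.0]
contact_force: [0.2, 0.5, -1.8]
gripper_width: 0.1
grasp_force: 62.0
```

Release, lift, back off and check the whole scene.

Request:
{"op": "send_rows", "data": {
  "rows": [
    {"x": 0,"y": 0,"z": 0,"wx": 0,"wy": 0,"wz": 0,"hand": -0.55},
    {"x": 0,"y": 0,"z": 0,"wx": 0,"wy": 0,"wz": 0,"hand": -0.55},
    {"x": 0,"y": 0,"z": 0,"wx": 0,"wy": 0,"wz": 0,"hand": -0.55},
    {"x": 0,"y": 0,"z": 0,"wx": 0,"wy": 0,"wz": 0,"hand": -0.55},
    {"x": 0,"y": 0,"z": 0,"wx": 0,"wy": 0,"wz": 0,"hand": -0.55},
    {"x": 0,"y": 0,"z": -0.1,"wx": 0,"wy": 0,"wz": 0,"hand": -0.55},
    {"x": 0,"y": 0,"z": -0.2,"wx": 0,"wy": 0,"wz": 0,"hand": -0.55},
    {"x": 0,"y": 0,"z": -0.2,"wx": 0,"wy": 0,"wz": 0,"hand": -0.55},
    {"x": 0,"y": 0,"z": -0.2,"wx": 0,"wy": 0,"wz": 0,"hand": -0.55},
    {"x": 0,"y": 0,"z": -0.2,"wx": 0,"wy": 0,"wz": 0,"hand": -0.55}
  ]
}}

```text
time: 53.02
tool_pos: [0.6477, -0.0012, 0.3199]
tool_rot: [-0.0, 0.997, -0.071, 0.0]
contact_force: [0.1, 0.3, -0.1]
gripper_width: 0.224
grasp_force: 0.0
```

Request:
{"op": "send_rows", "data": {
  "rows": [
    {"x": -0.05,"y": 0,"z": -0.1,"wx": 0,"wy": 0,"wz": 0,"hand": -0.55},
    {"x": -0.05,"y": 0,"z": -0.1,"wx": 0,"wy": 0,"wz": 0,"hand": -0.55},
    {"x": -0.05,"y": 0,"z": -0.1,"wx": 0,"wy": 0,"wz": 0,"hand": -0.55},
    {"x": -0.05,"y": 0,"z": 0,"wx": 0,"wy": 0,"wz": 0,"hand": -0.55},
    {"x": 0,"y": 0,"z": 0,"wx": 0,"wy": 0,"wz": 0,"hand": -0.55},
    {"x": 0,"y": 0,"z": 0,"wx": 0,"wy": 0,"wz": 0,"hand": -0.55},
    {"x": 0,"y": 0,"z": 0,"wx": 0,"wy": 0,"wz": 0,"hand": -0.55},
    {"x": 0,"y": 0,"z": 0,"wx": 0,"wy": 0,"wz": 0,"hand": -0.55},
    {"x": 0,"y": 0,"z": 0,"wx": 0,"wy": 0,"wz": 0,"hand": -0.55},
    {"x": 0,"y": 0,"z": 0,"wx": 0,"wy": 0,"wz": 0,"hand": -0.55}
  ]
}}

```text
time: 53.85
tool_pos: [0.6181, 0.003, 0.361]
tool_rot: [-0.0, 0.997, -0.071, -0.001]
contact_force: [0.8, -0.2, -0.1]
gripper_width: 0.223
grasp_force: 0.0
```

```bash
python3 see.py w23 .6484 -.0005 -.142 .2; python3 snap.py scene s2 60 130 280 210
```

```text
t 53.9 [0.6182 0.0029 0.3613] -0.1424
(np.float64(-0.13962260617620573), array([ 0.6483, -0.0005]), array([0.0003, 0.0003, 0.0001, 0.    ]), array([[236.617 , 104.0818],
       [327.6115, 104.1047],
       [240.4416, 205.8233],
       [324.5875, 205.6392]]))
53.95 [0.6182 0.003  0.3615] -0.1424 [-1.3e-03 -1.0e-04 -1.0e+00] 0.2249380348367197 scale 2.857142857142857
```

View pics/s2.png

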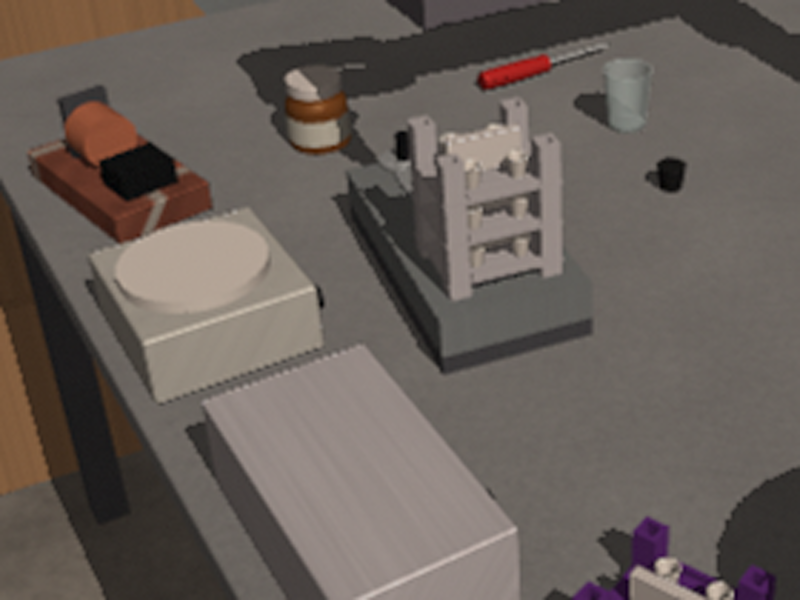

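The stack stands properly. One last look at the filter and cover from above.

```bash
python3 snap.py top t3 290 140 160 120
```

```text
54.0 [0.6182 0.003  0.3617] -0.1424 [-1.e-03 -2.e-04 -1.e+00] 0.22645526913485622 scale 5.0
```

View pics/t3.png

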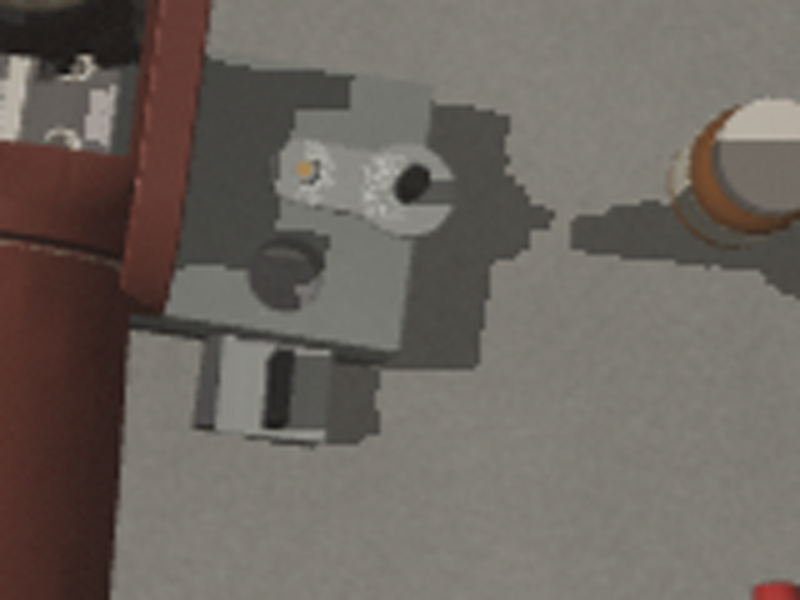

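The rear edge is flush with the sill front, but the plate looks a little off to the right. I'll measure that properly.

```bash
python3 - <<'E'
from h import *
np.set_printoptions(precision=4,suppress=True)
T=lambda u,z:plane("top",c2o(u,(290,140),5),z)
d=np.array([.9898,-.1425]);n=np.array([.1425,.9898]);m=np.array([.5513,-.1491])
for nm,u,z in [("rear L",(218,432),.026),("rear R",(325,442),.026),("front L",(222,338),.026),("sill L near",(200,430),.02),("sill L far",(214,337),.02),("sill nearR",(320,446),.02),("grip top rear",(277,427),.062),("grip top front",(287,350),.062)]:
    q=T(u,z)[0,:2]-m; print(nm,"x %.4f y %.4f"%(q@d,q@n))
for l,z in [((-.049,.03),.026),((-.049,-.03),.026),((-.05,.034),.02),((-.05,-.034),.02),((-.045,0),.062),((-.005,0),.062)]:
    X=[*(m+l[0]*d+l[1]*n),z]; print(l,((proj("top",X)[0]-[290,140]+.5)*5-.5).round(0))
p=m-.17*d; go((*p,.24,-.142))
E
```

```text
rear L x -0.0545 y 0.0216
rear R x -0.0507 y -0.0374
front L x -0.0022 y 0.0269
sill L near x -0.0541 y 0.0311
sill L far x -0.0013 y 0.0308
sill nearR x -0.0525 y -0.0358
grip top rear x -0.0519 y -0.0060
grip top front x -0.0096 y -0.0055
(-0.049, 0.03) [204. 420.]
(-0.049, -0.03) [312. 437.]
(-0.05, 0.034) [196. 422.]
(-0.05, -0.034) [317. 441.]
(-0.045, 0) [268. 413.]
(-0.005, 0) [278. 340.]
turn [-0.     0.001 -0.001] shift [-1.431  1.066  0.811] rows>= 1 8
```

```bash
python3 -c "
from h import *
d=np.array([.9898,-.1425]);m=np.array([.5513,-.1491]);go((*(m-.07*d),.22,-.142))"
```

```text
turn [-0.     0.001 -0.001] shift [-0.765  1.066  0.945] rows>= 1 7
```

Request:
{"op": "send_rows", "data": {
  "rows": [
    {"x": -0.191,"y": 0,"z": 0,"wx": 0,"wy": 0,"wz": 0,"hand": -0.55},
    {"x": -0.191,"y": 0,"z": 0,"wx": 0,"wy": 0,"wz": 0,"hand": -0.55},
    {"x": -0.191,"y": 0,"z": 0,"wx": 0,"wy": 0,"wz": 0,"hand": -0.55},
    {"x": -0.191,"y": 0,"z": 0,"wx": 0,"wy": 0,"wz": 0,"hand": -0.55},
    {"x": 0,"y": 0.213,"z": 0.05,"wx": 0,"wy": 0,"wz": 0,"hand": -0.55},
    {"x": 0,"y": 0.213,"z": 0.05,"wx": 0,"wy": 0,"wz": 0,"hand": -0.55},
    {"x": 0,"y": 0.213,"z": 0.05,"wx": 0,"wy": 0,"wz": 0,"hand": -0.55},
    {"x": 0,"y": 0.213,"z": 0.15,"wx": 0,"wy": 0,"wz": 0,"hand": -0.55},
    {"x": 0,"y": 0.213,"z": 0.15,"wx": 0,"wy": 0,"wz": 0,"hand": -0.55},
    {"x": 0,"y": 0,"z": 0.2,"wx": 0,"wy": 0,"wz": 0,"hand": -0.55}
  ]
}}

```text
time: 54.83
tool_pos: [0.4821, -0.1436, 0.2658]
tool_rot: [0.002, 0.997, -0.074, 0.002]
contact_force: [-0.2, 0.3, -0.2]
gripper_width: 0.222
grasp_force: 0.0
```

Request:
{"op": "send_rows", "data": {
  "rows": [
    {"x": 0,"y": 0,"z": 0.2,"wx": 0,"wy": 0,"wz": 0,"hand": -0.55},
    {"x": 0,"y": 0,"z": 0.1,"wx": 0,"wy": 0,"wz": 0,"hand": -0.55},
    {"x": 0,"y": 0,"z": 0,"wx": 0,"wy": 0,"wz": 0,"hand": -0.55},
    {"x": 0,"y": 0,"z": 0,"wx": 0,"wy": 0,"wz": 0,"hand": -0.55},
    {"x": 0,"y": 0,"z": 0,"wx": 0,"wy": 0,"wz": 0,"hand": -0.55},
    {"x": 0,"y": 0,"z": 0,"wx": 0,"wy": 0,"wz": 0,"hand": -0.55},
    {"x": 0,"y": 0,"z": 0,"wx": 0,"wy": 0,"wz": 0,"hand": -0.55},
    {"x": 0,"y": 0,"z": 0,"wx": 0,"wy": 0,"wz": 0,"hand": -0.55},
    {"x": 0,"y": 0,"z": 0,"wx": 0,"wy": 0,"wz": 0,"hand": -0.55},
    {"x": 0,"y": 0,"z": 0,"wx": 0,"wy": 0,"wz": 0,"hand": -0.55}
  ]
}}

```text
time: 55.67
tool_pos: [0.4821, -0.1389, 0.22]
tool_rot: [0.0, 0.997, -0.071, 0.0]
contact_force: [-0.3, -0.3, -0.2]
gripper_width: 0.226
grasp_force: 0.0
```

```bash
python3 snap.py wrist w24 180 60 200 150
```

```text
55.7167 [ 0.4821 -0.1388  0.2198] -0.1422 [-1.e-04 -1.e-04 -1.e+00] 0.22454256186416044 scale 4.0
```

View pics/w24.png

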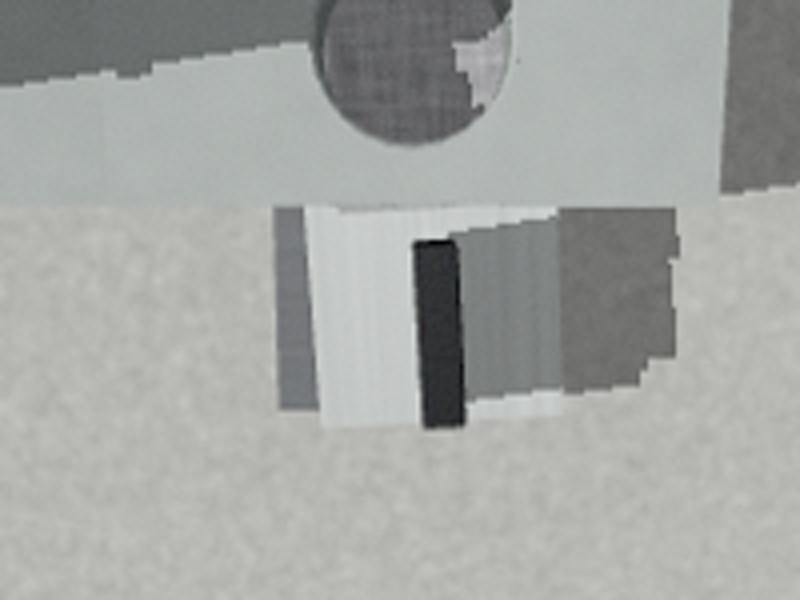

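The slide is slightly skewed and set out a little: rear corners (322,428) and (562,414), sill near edge at row 410, sill left edge at 280. I'll compute the offset from home.

```bash
cat > m3.py <<'E'
from h import *; import pickle
np.set_printoptions(precision=4,suppress=True)
c,_=pickle.load(open("pics/w24.pkl","rb")); W=lambda u,z:plane("",c2o(u,(180,60),4),z,c)
d=np.array([.9898,-.1425]);n=np.array([.1425,.9898]);m=np.array([.5513,-.1491])
def sl(nm,u,z):
    q=W(u,z)[0,:2]-m; r=np.array([q@d,q@n]); print(nm,r); return r
L=sl("rearL",(322,428),.026);Rr=sl("rearR",(562,414),.026);sl("fL",(306,208),.026);sl("sillL near",(280,411),.02);sl("sillL far",(275,208),.02);sl("deck edge",(300,207),.06);sl("deck edge",(650,207),.06)
sl("grip FL",(413,241),.062);sl("grip FR",(457,241),.062);sl("grip RL",(423,428),.0275)
a=np.arctan2(L[0]-Rr[0],Rr[1]-L[1]);a=np.arctan2((L-Rr)[0]*-1,(L-Rr)[1]); mid=(L+Rr)/2; e=np.array([np.cos(a),np.sin(a)]); print("yaw",a,"lead",mid+.114*e,"origin",mid+.024*e)
E
python3 m3.py
```

```text
rearL [-0.0532  0.0232]
rearR [-0.0497 -0.0362]
fL [-0.0007  0.0261]
sillL near [-0.0499  0.0341]
sillL far [-0.0007  0.0341]
deck edge [-0.0001  0.0248]
deck edge [-0.0001 -0.0498]
grip FL [-0.0071  0.0007]
grip FR [-0.0071 -0.0087]
grip RL [-0.053  -0.0018]
yaw 0.05965464606679082 lead [0.0623 0.0003] origin [-0.0275 -0.0051]
```

The slide's leading edge is 2.7 mm short of the end stop (7 mm allowed), 0.3 mm off to the side (7 mm allowed) and skewed 0.06 rad (0.1 allowed), so it counts as home. The cover is clear, the stack is seated and the arm touches nothing, so I hand in.

```bash
python3 -c "
from plant import *
print(job_done())"
```

```text
the job is handed in; nothing more can be done
None
```

I handed the job in at about 56 s, with no verdict returned: the cover is swung clear (about 1.5 rad), all three trays are stacked and seated, and the filter slide is in, though slightly skewed (0.06 of 0.1 rad allowed) and 2.7 mm short of the stop (7 mm allowed).

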